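Mount a hub on the painting turntable, clip it and turn it to the pointer

ROBOT

A 7-joint arm with a two-finger parallel gripper is mounted at the origin on the work surface. World frame = base frame: x ahead of the robot, y to its left, z up, the work surface at z = 0. Lengths are in m, angles in degrees, forces in N, time in s.
With the tool pointing down it reaches from about 0.35 to 0.9 m from the base axis. Payload 8.1 kg.
Tool frame: the origin (TCP) lies at the very end of the fingers, on their centre line; the grasp point (between the pads) lies ctrl.pinch_z behind it (ctrl.pinch_z is the distance from the TCP to the grasp point, in m); z points along the fingers, y is the line along which they close (so a half turn about z gives the same grasp; the last joint's range is limited). The gripper opens to 85 mm and grips with 20 to 120 N. Pads are 22 mm wide; open, the fingers measure 114 mm over their backs; the gripper's body (76 mm by 85 mm) begins 54 mm behind the grasp point. The pads swing forward as they close: fully open they stand 13 mm farther back than shut.
Start: joints at [-77.67, 24.895, 1.432, 90.138, -0.665, 64.973, -4.303], TCP at [0.195, 0.594, 0.231] pointing down, gripper open.
Joint ranges: [-149.89, 149.89], [-25.12, 119.58], [-72.63, 75.52], [4.76, 147.25], [-75.54, 255.54], [6.69, 114.76], [-157.13, 157.13]. Speed limits (degrees/s): [127.2, 127.2, 172.46, 172.46, 180, 180, 180].

INTERFACE

Orientations are given as [roll, pitch, yaw] about the fixed x, y, z axes, in that order (R = Rz(yaw) Ry(pitch) Rx(roll)).
In Python, from plant import ctrl, vision gives the robot as it stands.
- The arm moves only by the tool jog_arm, never from a script. Its argument "series" is a list of rows, each an object of numbers: "gripper": the closure, from 0 (fully open) to 1 (shut); "dx", "dy", "dz": the shift along the tool's x, y, z in units of 0.04 m (1.0 is 0.04 m); "ax", "ay", "az": the turn, a rotation vector about the tool's x, y, z in units of 8 degrees (1.0 is 8 degrees). A call has 1 to 20 rows; each row shifts and turns the commanded pose from where the row before left it, along the tool's axes as they then stand; what a row does not reach is not made up. A row lasts 1/8 s, in which the tool goes at most 62.5 mm and 10.7 degrees, less where a joint would pass 70% of its speed; a pose out of reach is approached as far as the arm can. A call with a number of a shift or a turn outside -1 to 1 is refused whole. A call with a gripper value outside its range is refused whole. The fingers move at their own pace and stop on an object; "newtons" is the grip in N (left out, the last holds). Time passes only in rows, so rows that do not move let the fingers close. It gives the time, the measured TCP pose, the force, the opening and the grip force at its end, in the units of the state.
- ctrl.get_obs(): the state, without advancing time (a new reading comes with each control period).
- vision.camera(name): name is "side" or "top"; returns a dict with "img" (384x512x3 uint8, blue, green, red), "fx", "fy", "cx", "cy" (pixels), "R" (3x3) and "t" (3): a world point X has camera coordinates R X + t. Camera axes: x right, y down, z forward; pixel columns grow to the right and rows downward; lengths in m; the calibration is good to about 2 mm. A picture is of the moment at which its call begins. There is no depth.
- ctrl.hand_in(): hands the job in; it is judged then, once.
The state is a dict: "time_s": time; "joints": joint angles; "joint_velocities": joint speeds; "effort": joint torques, N m; "position": TCP position; "ee_rot": TCP orientation; "force": force on the tool from outside, world axes, zero at the start; "ft_torque": the same for the moment, N m; "grip_width": finger opening in m; "finger_force": force on a finger pad.
Only numpy, scipy, OpenCV 4.12 (cv2) and the standard library are available. Lean on these libraries where they do the work, as an engineer would, in place of code of your own. Each camera call takes 0.05 s, during which the arm holds its last target. There are 200 camera calls.

TASK

Lower the flanged hub, flange down, over the spindle of the painting turntable until it sits flat on the wheel, then push the hairpin clip's straight leg through the spindle's cross hole, fully home, so that the sprung leg snaps round the shank. Then turn the black handwheel by its rim, over more than one grasp if need be, until the steel lug on the rim stands squarely beside the upright pointer, and let go. Leave the other things on the bench where they are.

Things in the scene. Friction and masses are not known exactly. Their poses are not given: they have to be found in the camera images.
- stand: fixed base of the turntable: blue disc 116 mm across, 14 mm high, with an arm along its +x to the upright pointer, an 8 mm square steel post 80 mm high, centred 124 mm from the axis. Origin on the bench on the vertical turning axis; x points to the pointer, z up
- wheel (a joint): angle of the handwheel in rad, counter-clockwise from above positive; 0 = lug exactly at the pointer, so in the stand's frame the lug stands at this angle. Starts between -2.7 and -1.9, stops at -3.1 and 1.0; stays where left (0.25 N m of friction)
- lug (a point): steel lug 22 x 10 mm on the wheel's rim, at its foot: on the rim's centre line, 100 mm from the axis, 62 mm above the bench (lug's top at 81 mm); x points outward. Wheel: level black round rim 16 mm thick, three spokes 12 mm wide sloping down to the centre at 0, 120 and 240 degrees from the lug; centre disc 60 mm across, its top 50 mm above the bench, on which the hub sits
- spindle (a point): upright steel shank 28 mm in diameter with a chamfered top, fixed on the wheel's centre and turning with it. Origin on the axis at the wheel disc's top (50 mm above the bench), z up; top end 66 mm above the origin; x along the cross hole (x lies 60 degrees counter-clockwise of the lug)
- hole (a point): middle of the spindle's cross hole, on the axis, 47 mm above the spindle's origin. The hole runs level along x right through the shank (either end will do), 10 mm wide and 10 mm high, slightly countersunk
- hub: bare aluminium flanged hub: flange 80 mm across and 12 mm thick below, round neck 48 mm across above it to a height of 36 mm, bore 34 mm right through. Origin at the centre of its underside, z up (starts neck up on the bench). Seated, its neck top is 11 mm below the hole's centre
- clip: large dark hairpin clip of 7 mm round wire lying flat on the bench, 132 mm long, 36 mm wide, with black rubber grips on its head. Origin on the straight leg's underside; x along that leg to its tip at x = 65 mm, z up. Sprung wavy leg on the +y side, its flared tip at x = 57 mm; it dips inward at x = 33 and x = 4 mm and the curve between hugs the shank
- clip_seat (a point): point on the straight leg's centre line, at x = 20 mm, y = 0, z = 3.5 mm in the clip's frame, same axes; lies at the hole's centre when the clip is home
- clip_head (a point): centre of the clip's rigid head, at x = -36, y = 13, z = 3.5 mm in the clip's frame. Its two parallel sides (y = 0 and 26 mm, x = -52 to -20 mm) each wear a flat-faced black rubber grip 32 mm long, 9 mm wide and 16 mm high standing on the bench: 36 mm over both, to be gripped across; a round bow closes the head, reaching x = -66 mm
- clip_leg (a joint): spread of the sprung leg in rad, 0 relaxed (0.02 to 0.05 when it hugs the shank), positive spread; springs back with about 3 N m/rad, so snapping over the shank takes about 4 to 8 N of push and about 0.1 rad of spread
- tape_wide: bystander: roll of cream masking tape lying flat, 104 mm across, 24 mm high; origin under its centre
- sanding_block: bystander: cork sanding block 90 x 55 x 32 mm; origin under its centre
- tape_tall: bystander: narrower roll of masking tape lying flat, 84 mm across, 48 mm high; origin under its centre
- paint_bottle: bystander: white paint bottle, 52 mm across, 130 mm high; origin under its centre
- paint_jar: bystander: short glass jar with white cap, 60 mm across, 60 mm high; origin under its centre
- airbrush: bystander: metal airbrush lying on the bench, 155 mm long, about 40 mm high at its cup; origin under its middle
Things that resemble listed ones, but are neither listed nor needed, are in the scene too. Leave any red look-alike of the hub alone.

How it is judged (in metres and radians):
On the way, in this order (a step that is already met when the one before it is completed fails the run):
1. the hub sits flat on the wheel, over the spindle, and is released (horizontal distance between hub and spindle below 0.005 m and z of hub in the frame of spindle between -0.004 and 0.004 m and angle between hub's own z axis and vertical below 0.08 rad and contact force between the fingers and hub below 0.5 N), for 0.2 s.
2. the clip is through the cross hole, fully home, its sprung leg round the shank, and is released (horizontal distance between hub and spindle below 0.005 m and z of hub in the frame of spindle between -0.004 and 0.004 m and angle between hub's own z axis and vertical below 0.08 rad and distance between clip_seat and hole below 0.007 m and angle between the x axis of clip_seat and the x axis of hole, either way round below 0.35 rad and value of joint clip_leg below 0.08 rad and contact force between the fingers and clip below 0.5 N), for 0.2 s.
3. the wheel's lug stands beside the pointer (value of joint wheel between -0.1 and 0.1 rad), for 0.2 s.
At the end, for the whole second after the job is handed in: Hub flat on the wheel (4 mm of seat height, 5 mm of axis, 0.08 rad tilt); clip's seat point within 7 mm of the hole's centre, clip within 0.35 rad of the hole's line, sprung leg under 0.08 rad; wheel within 0.1 rad of the pointer; all at rest and released (all of step 3 and horizontal distance between hub and spindle below 0.005 m and z of hub in the frame of spindle between -0.004 and 0.004 m and angle between hub's own z axis and vertical below 0.08 rad and distance between clip_seat and hole below 0.007 m and angle between the x axis of clip_seat and the x axis of hole, either way round below 0.35 rad and value of joint clip_leg below 0.08 rad and velocity of joint wheel between -0.05 and 0.05 rad/s and linear speed of each of hub, clip below 0.02 m/s); the robot touches nothing.
It fails at once if a bystander is moved more than 40 mm (distance of any of tape_wide, sanding_block, tape_tall, paint_bottle, paint_jar, airbrush from where it was at the start of the episode above 0.04 m).
It also fails if it takes over 72 s, if anything falls off the work surface, if the arm or the gripper's body presses on something with over 40 N, if the wrist force passes 120 N, or if a joint passes its speed limit or range.

## Working session

There is one attempt and no reset: what is moved stays moved. The work goes in short steps, Python scripts to look and compute and a tool call to move; the robot and the scene stay as the last step left them, time stands still between calls to the robot, and variables do not carry over. Pictures are saved under pics/ and viewed, at most 10 in all, crops included, and the job is handed in when it is done.

Besides the shell and the picture viewer there is one more tool, called after "Call:" by a JSON object that holds its "method" and its "body". jog_arm: Moves the arm, as the interface text tells. Shifts and turns lie within -1 to 1; 1 stands for 0.04 m of shift or 8 degrees of turn. Its arguments: {"type":"object","properties":{"series":{"type":"array"},"newtons":{"type":"number"}},"required":["series"]}

```bash
mkdir -p pics; ls
python3 - <<'E'
from plant import ctrl, vision
import cv2
print(ctrl.get_obs(), ctrl.pinch_z)
for n in("top","side"):
    c=vision.camera(n); cv2.imwrite(f"pics/{n}0.png",c["img"])
    print(n,c["fx"],c["fy"],c["cx"],c["cy"],c["R"],c["t"])
E
```

```text
pics
{'time_s': 0.0, 'joints': array([-77.67024092,  24.93567218,   1.43050826,  90.19075851,
        -0.66464901,  64.97117014,  -4.30358514]), 'joint_velocities': array([-0.001724  ,  0.07911264, -0.00203307, -0.04739514,  0.02416521,
       -0.00690317, -0.06205656]), 'effort': array([-4.97721121e-04, -6.70455837e+01,  1.02548450e+00, -3.16210413e+01,
        1.56702823e-02,  1.23774481e-02, -6.36743539e-05]), 'position': array([0.1951878 , 0.59320554, 0.23052315]), 'ee_rot': array([-1.79911060e+02,  7.95419255e-03,  1.61787310e+02]), 'force': array([0.260331  , 0.37285822, 0.46285448]), 'ft_torque': array([ 0.0325419 , -0.00101649,  0.06108273]), 'finger_force': 0.0, 'grip_width': 0.08521857124295609} 0.0187
top 379.3302717856024 379.3302717856024 257.812493267409 188.02844877492234 [[-0.1658743  -0.98612565 -0.00647397]
 [-0.96557397  0.16374431 -0.20212549]
 [ 0.20038121 -0.02727633 -0.97933823]] [0.07023028 0.54064104 1.02360826]
side 374.0825387381921 374.0825387381921 257.46249484099434 190.7908509917386 [[ 0.82678187 -0.56226986  0.01686214]
 [-0.41522491 -0.63023599 -0.65604182]
 [ 0.37949967  0.53540191 -0.75453615]] [-0.4427075   0.2731965   1.10146683]
```

Run:
```python
import cv2
for n in("top","side"):
    i=cv2.imread(f"pics/{n}0.png"); cv2.imwrite(f"pics/{n}0b.png",cv2.resize(i,(800,600),interpolation=cv2.INTER_CUBIC))
```

```text
(no output)
```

View pics/top0b.png

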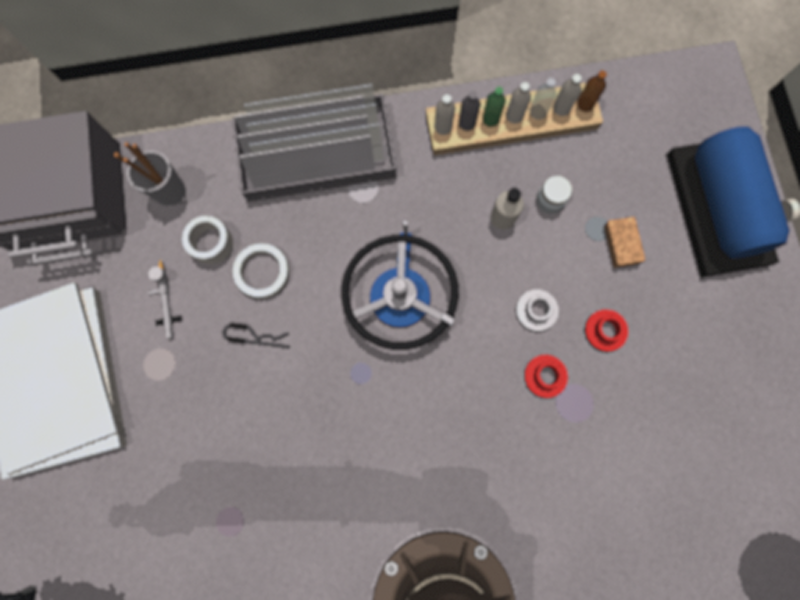

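View pics/side0b.png

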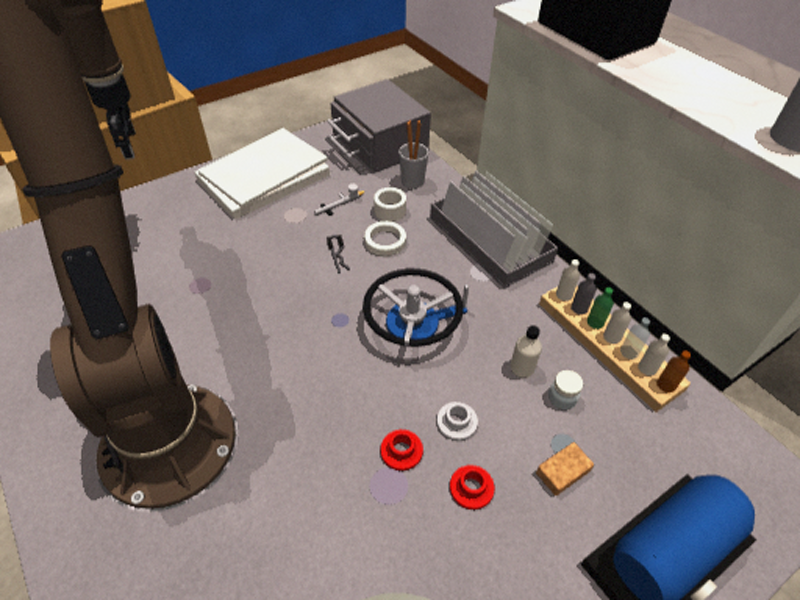

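Top view (800-px scale): the silver hub is at (538,309). Two red look-alikes at (607,330) and (546,376) don't match "bare aluminium", so I leave them. The clip is at (257,337) with its head to the left, and the wheel is at (400,292) with its pointer at (405,228). Next I'll make one enlarged crop to confirm these.

```bash
cat > h.py <<'E'
import numpy as np, cv2
from plant import ctrl, vision
def ray(c,u,v,z):
    d=c["R"].T@np.array([(u-c["cx"])/c["fx"],(v-c["cy"])/c["fy"],1]); o=-c["R"].T@c["t"]
    return o+d*(z-o[2])/d[2]
def proj(c,X):
    p=np.atleast_2d(X)@c["R"].T+c["t"]; return np.c_[c["fx"]*p[:,0]/p[:,2]+c["cx"],c["fy"]*p[:,1]/p[:,2]+c["cy"]]
def shot(n,name):
    c=vision.camera(n); cv2.imwrite(f"pics/{name}.png",c["img"]); return c
def tile(img,u,v,w,h,W,H): # crop centred u,v
    t=cv2.resize(img[int(v-h/2):int(v+h/2),int(u-w/2):int(u+w/2)],(W,H),interpolation=cv2.INTER_CUBIC)
    cv2.putText(t,f"x0={int(u-w/2)} y0={int(v-h/2)} s={W/w:.2f}",(4,12),0,.4,(0,255,255),1); return t
E
python3 - <<'E'
from h import *
t=cv2.imread("pics/top0.png"); s=cv2.imread("pics/side0.png")
a=np.hstack([tile(t,256,186,84,84,300,300),tile(t,165,214,64,38,500,300)])
b=np.hstack([tile(t,346,204,50,60,250,300),tile(s,264,198,80,80,300,300),tile(s,215,161,25,30,250,300)])
cv2.imwrite("pics/m1.png",np.vstack([a,b]))
c=vision.camera("top")
for n,u,v,z in[("hubtop",538,309,.03),("clip",257,337,.003),("wheel",400,291,.062),("spin",401,287,.116)]:
    print(n,ray(c,u*.64,v*.64,z))
E
```

```text
hubtop [ 0.47978959 -0.26350599  0.03      ]
clip [0.51946031 0.26266946 0.003     ]
wheel [ 0.54939827 -0.01640073  0.062     ]
spin [ 0.54469244 -0.01796881  0.116     ]
```

View pics/m1.png

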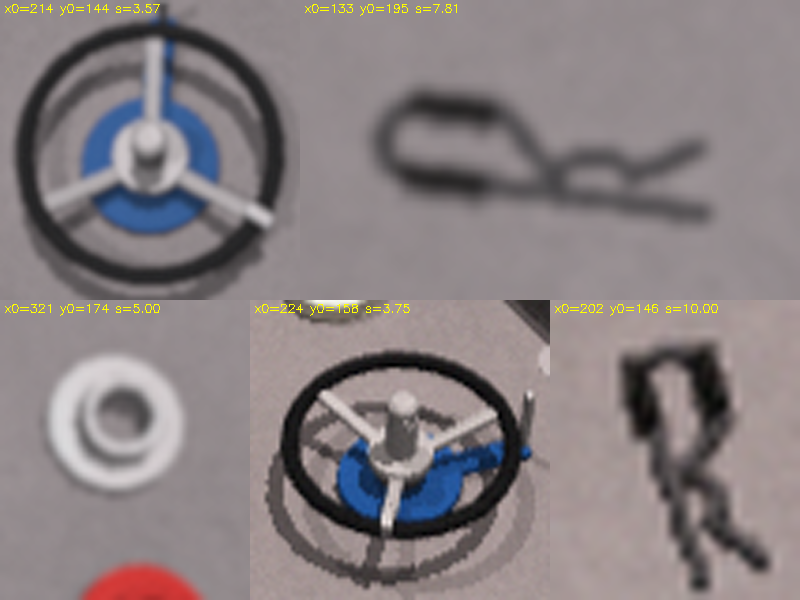

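The crop confirms it: the hub is bare aluminium, neck up, at top px (344,197). The clip's head points left (-x end at px 182) and its legs point right, sprung leg on the upper side. The lug is at top px ≈(289,205) and the pointer at ≈(258,147). Next I'll fit the poses.

```bash
cat > fit.py <<'E'
from h import *
from scipy.optimize import minimize
C={n:vision.camera(n) for n in("top","side")}
def hull(c,pts):
    m=np.zeros((384*4,512*4),np.uint8); p=proj(c,pts)
    cv2.fillConvexPoly(m,cv2.convexHull(((p+.5)*4).astype(np.int32)),255); return cv2.resize(m,(512,384),interpolation=cv2.INTER_AREA)/255.
th=np.linspace(0,2*np.pi,60); circ=lambda r,z:np.c_[r*np.cos(th),r*np.sin(th),0*th+z]
def roi(m,c,X,r):
    u,v=proj(c,X)[0].astype(int); o=np.zeros_like(m); o[v-r:v+r,u-r:u+r]=m[v-r:v+r,u-r:u+r]; return o
def best(cost,x0,sc):
    x0=np.array(x0,float); s=np.vstack([x0]+[x0+np.eye(len(x0))[i]*sc[i] for i in range(len(x0))])
    r=minimize(cost,x0,method="Nelder-Mead",options=dict(initial_simplex=s,xatol=1e-5,fatol=1e-4,maxiter=300)); return r.x,r.fun
# hub
hubp=np.vstack([circ(.04,0),circ(.04,.012),circ(.024,.036)])
for use in(["top"],["side"],["top","side"]):
    M={}
    for n in use:
        c=C[n]; g=c["img"].astype(int); m=((g.min(2)>165)).astype(float)
        M[n]=cv2.morphologyEx(roi(m,c,[.48,-.263,.018],26),cv2.MORPH_CLOSE,np.ones((9,9)))
    print("hub",use,best(lambda x:sum(np.abs(hull(C[n],hubp+[x[0],x[1],0])-M[n]).sum() for n in use),[.48,-.263],[.01,.01]))
# wheel: dark rim
for use in(["top"],["side"],["top","side"]):
    M={}
    for n in use:
        c=C[n]; M[n]=roi((c["img"].max(2)<70).astype(float),c,[.545,-.017,.062],50)
    def cost(x):
        s=0
        for n in use:
            o=hull(C[n],circ(.106,.062)+[x[0],x[1],0]);i=hull(C[n],circ(.094,.062)+[x[0],x[1],0]); s+=np.abs(np.clip(o-i,0,1)-M[n]).sum()
        return s
    print("wheel",use,best(cost,[.545,-.017],[.01,.01]))
# clip: darkness along model
x=np.linspace
leg=np.c_[x(-50,65,60),0*x(0,1,60)]
bow=np.c_[-52-13*np.cos(x(-1.4,1.4,15)),13+13*np.sin(x(-1.4,1.4,15))]
top=np.c_[x(-52,-20,20),26+0*x(0,1,20)]
gr=np.vstack([leg,bow,top,np.c_[x(-50,-22,20),3+0*x(0,1,20)],np.c_[x(-50,-22,20),-3+0*x(0,1,20)]])/1000
off=np.vstack([np.c_[x(-46,-26,15),13+0*x(0,1,15)],np.c_[x(-46,60,30),-11+0*x(0,1,30)]])/1000
B={n:cv2.GaussianBlur(c["img"].max(2).astype(np.float32),(0,0),.7) for n,c in C.items()}
smp=lambda n,p,v:cv2.remap(B[n],*[proj(C[n],np.c_[p,np.full(len(p),v)])[:,i].astype(np.float32)[None] for i in(0,1)],cv2.INTER_LINEAR).mean()
for use in(["top"],["side"],["top","side"]):
    def cost(q):
        R=np.array([[np.cos(q[2]),-np.sin(q[2])],[np.sin(q[2]),np.cos(q[2])]])
        return sum(smp(n,gr@R.T+q[:2],.004)-.5*smp(n,off@R.T+q[:2],.004) for n in use)
    r=min((best(cost,[.515+a,.262+b,-1.6],[.008,.008,.1]) for a in(-.01,0,.01) for b in(-.02,0,.02)),key=lambda r:r[1])
    q=r[0]; hd=q[:2]+np.array([[np.cos(q[2]),-np.sin(q[2])],[np.sin(q[2]),np.cos(q[2])]])@[-.036,.013]
    print("clip",use,q[:2],np.degrees(q[2]),r[1],"head",hd)
c=C["top"]
l=ray(c,288.8,204.8,.075); print("lug",l)
g=c["img"][186:222,270:305].astype(int)
d=C["side"]; print("lug side",ray(d,224+137/3.75,158+220/3.75,.078),"pointer foot side",ray(d,224+277/3.75,158+152/3.75,.014),"ptr top",ray(d,224+280/3.75,158+95/3.75,.08))
E
python3 fit.py
```

```text
hub ['top'] (array([ 0.48347431, -0.2676507 ]), np.float64(45.694117647058825))
hub ['side'] (array([ 0.48508431, -0.26304698]), np.float64(61.15686274509804))
hub ['top', 'side'] (array([ 0.48361099, -0.26625724]), np.float64(116.49803921568626))
wheel ['top'] (array([ 0.549986  , -0.01493676]), np.float64(229.09019607843138))
wheel ['side'] (array([ 0.54911659, -0.01624824]), np.float64(703.1490196078431))
wheel ['top', 'side'] (array([ 0.54988671, -0.01551256]), np.float64(938.3372549019607))
clip ['top'] [0.5100136  0.26582715] -106.81604206047624 7.1514739990234375 head [0.5328725  0.29652684]
clip ['side'] [0.50917599 0.26546901] -107.41674568386782 -13.996345520019531 head [0.53235549 0.29592736]
clip ['top', 'side'] [0.50950139 0.26551591] -107.19031748676599 -6.425575256347656 head [0.53256033 0.29606562]
lug [ 0.47975933 -0.0968665   0.075     ]
lug side [ 0.4816163  -0.09398819  0.078     ] pointer foot side [ 0.66429064 -0.0617706   0.014     ] ptr top [ 0.66861478 -0.05019516  0.08      ]
```

Call:
{"method": "jog_arm", "body": {"series": [{"az":1,"gripper":0},{"az":1},{"az":1},{"az":1},{"az":1},{"az":1},{"az":1},{"az":1},{"az":1},{"az":1},{"dx":-0.966,"dy":0.483},{"dx":-0.966,"dy":0.483},{"dx":-0.966,"dy":0.483},{"dx":-0.966,"dy":0.483},{"dx":-0.966,"dy":0.483},{"dx":-0.966,"dy":0.483},{"dx":-0.966,"dy":0.483},{"dx":-0.966,"dy":0.483},{"dx":-0.966,"dy":0.483},{"dx":-0.966,"dy":0.483}]}}

```text
invalid input at $.series[0]: expected keys gripper, dx, dy, dz, ax, ay, az
```

Call:
{"method": "jog_arm", "body": {"series": [{"dx":-0.966,"dy":0.483},{"dx":-0.966,"dy":0.483},{"dx":-0.966,"dy":0.483},{"dx":-0.966,"dy":0.483},{"dx":-0.966,"dy":0.483},{"dx":-0.966,"dy":0.483},{"dx":-0.966,"dy":0.483},{"dx":-0.966,"dy":0.483},{"dx":-0.966,"dy":0.483},{"dx":-0.966,"dy":0.483},{"dx":-0.966,"dy":0.483},{}]}}

```text
invalid input at $.series[0]: expected keys gripper, dx, dy, dz, ax, ay, az
```

```bash
cat >> h.py <<'E'
from scipy.spatial.transform import Rotation as Ro
def go(x,y,z,yaw=None):
    o=ctrl.get_obs(); p=o["position"]; r,pi,yw=o["ee_rot"]; yw0=yw
    if yaw is not None: yw=yaw
    Rt=Ro.from_euler("xyz",[180,0,yw],degrees=True).as_matrix()
    print("t",round(o["time_s"],2),"pos",p.round(4),"rot",o["ee_rot"].round(2),"F",o["force"].round(1),"w",round(o["grip_width"],4),"ff",o["finger_force"],"q",o["joints"].round(0))
    d=Rt.T@(np.array([x,y,z])-p)/.04
    tr=((yw0-yw+180)%360-180)/8
    e=(Ro.from_euler("xyz",o["ee_rot"],degrees=True).inv()*Ro.from_euler("xyz",[180,0,yw0],degrees=True)).as_rotvec(degrees=True)/8
    print("turn az units",round(tr,2),"then shift units",d.round(3),"tilt fix",e.round(3))
E
python3 -c "
from h import *
go(.484,-.2665,.02)"
```

```text
t 0.25 pos [0.1952 0.5935 0.231 ] rot [-179.96    0.    161.79] F [1.3 0.4 0.2] w 0.0853 ff 0.0 q [-78.  25.   1.  90.  -1.  65.  -4.]
turn az units 0.0 then shift units [-13.577 -18.166   5.274] tilt fix [-0.005  0.    -0.   ]
```

Call:
{"method": "jog_arm", "body": {"series": [{"gripper":0,"dx":0,"dy":0,"dz":0,"ax":0,"ay":0,"az":1},{"gripper":0,"dx":0,"dy":0,"dz":0,"ax":0,"ay":0,"az":1},{"gripper":0,"dx":0,"dy":0,"dz":0,"ax":0,"ay":0,"az":1},{"gripper":0,"dx":0,"dy":0,"dz":0,"ax":0,"ay":0,"az":1},{"gripper":0,"dx":0,"dy":0,"dz":0,"ax":0,"ay":0,"az":1},{"gripper":0,"dx":0,"dy":0,"dz":0,"ax":0,"ay":0,"az":1},{"gripper":0,"dx":0,"dy":0,"dz":0,"ax":0,"ay":0,"az":1},{"gripper":0,"dx":0,"dy":0,"dz":0,"ax":0,"ay":0,"az":1},{"gripper":0,"dx":0,"dy":0,"dz":0,"ax":0,"ay":0,"az":1},{"gripper":0,"dx":0,"dy":0,"dz":0,"ax":0,"ay":0,"az":1},{"gripper":0,"dx":-0.966,"dy":0.483,"dz":0,"ax":0,"ay":0,"az":0},{"gripper":0,"dx":-0.966,"dy":0.483,"dz":0,"ax":0,"ay":0,"az":0},{"gripper":0,"dx":-0.966,"dy":0.483,"dz":0,"ax":0,"ay":0,"az":0},{"gripper":0,"dx":-0.966,"dy":0.483,"dz":0,"ax":0,"ay":0,"az":0},{"gripper":0,"dx":-0.966,"dy":0.483,"dz":0,"ax":0,"ay":0,"az":0},{"gripper":0,"dx":-0.966,"dy":0.483,"dz":0,"ax":0,"ay":0,"az":0},{"gripper":0,"dx":-0.966,"dy":0.483,"dz":0,"ax":0,"ay":0,"az":0},{"gripper":0,"dx":-0.966,"dy":0.483,"dz":0,"ax":0,"ay":0,"az":0},{"gripper":0,"dx":-0.966,"dy":0.483,"dz":0,"ax":0,"ay":0,"az":0},{"gripper":0,"dx":-0.966,"dy":0.483,"dz":0,"ax":0,"ay":0,"az":0}]}}

```text
time_s: 2.75
position: [0.3316, 0.1824, 0.2315]
ee_rot: [180.0, -0.0, 81.8]
force: [1.6, -0.1, 0.1]
grip_width: 0.0853
finger_force: 0.0
```

Call:
{"method": "jog_arm", "body": {"series": [{"gripper":0,"dx":-0.966,"dy":0.483,"dz":0,"ax":0,"ay":0,"az":0},{"gripper":0,"dx":-0.966,"dy":0.483,"dz":0,"ax":0,"ay":0,"az":0},{"gripper":0,"dx":-0.966,"dy":0.483,"dz":0,"ax":0,"ay":0,"az":0},{"gripper":0,"dx":-0.966,"dy":0.483,"dz":0,"ax":0,"ay":0,"az":0},{"gripper":0,"dx":-0.966,"dy":0.483,"dz":0,"ax":0,"ay":0,"az":0},{"gripper":0,"dx":-0.966,"dy":0.483,"dz":0,"ax":0,"ay":0,"az":0},{"gripper":0,"dx":-0.966,"dy":0.483,"dz":0,"ax":0,"ay":0,"az":0},{"gripper":0,"dx":-0.966,"dy":0.483,"dz":0,"ax":0,"ay":0,"az":0},{"gripper":0,"dx":-0.966,"dy":0.483,"dz":0,"ax":0,"ay":0,"az":0},{"gripper":0,"dx":-0.966,"dy":0.483,"dz":0,"ax":0,"ay":0,"az":0},{"gripper":0,"dx":-0.966,"dy":0.483,"dz":0,"ax":0,"ay":0,"az":0},{"gripper":0,"dx":0,"dy":0,"dz":0,"ax":0,"ay":0,"az":0}]}}

```text
time_s: 4.25
position: [0.4807, -0.2711, 0.2313]
ee_rot: [180.0, 0.1, 81.5]
force: [-0.8, 0.4, -0.1]
grip_width: 0.0854
finger_force: 0.0
```

```bash
python3 -c "
from h import *
go(.484,-.2665,.015)"
```

```text
t 4.25 pos [ 0.4807 -0.2711  0.2313] rot [1.7999e+02 1.4000e-01 8.1530e+01] F [-0.8  0.4 -0.1] w 0.0854 ff 0.0 q [-14.  24.  54. 103. -21.  63.  38.]
turn az units 0.0 then shift units [0.125 0.065 5.408] tilt fix [0.001 0.018 0.   ]
```

Call:
{"method": "jog_arm", "body": {"series": [{"gripper":0,"dx":0.125,"dy":0.065,"dz":0.9,"ax":0,"ay":0,"az":0},{"gripper":0,"dx":0,"dy":0,"dz":0.9,"ax":0,"ay":0,"az":0},{"gripper":0,"dx":0,"dy":0,"dz":0.9,"ax":0,"ay":0,"az":0},{"gripper":0,"dx":0,"dy":0,"dz":0.9,"ax":0,"ay":0,"az":0},{"gripper":0,"dx":0,"dy":0,"dz":0.9,"ax":0,"ay":0,"az":0},{"gripper":0,"dx":0,"dy":0,"dz":0.5,"ax":0,"ay":0,"az":0},{"gripper":0,"dx":0,"dy":0,"dz":0.4,"ax":0,"ay":0,"az":0},{"gripper":0,"dx":0,"dy":0,"dz":0,"ax":0,"ay":0,"az":0}]}}

```text
time_s: 5.25
position: [0.4841, -0.2625, 0.0149]
ee_rot: [-180.0, -0.0, 81.8]
force: [0.2, -0.3, 0.3]
grip_width: 0.0851
finger_force: 0.0
```

```bash
python3 -c "
from h import *
go(.484,-.2665,.015)
a=tile(shot('top','t2')['img'],344,199,64,60,400,375); b=tile(shot('side','s2')['img'],292,270,64,60,400,375)
cv2.imwrite('pics/m2.png',np.hstack([a,b]))"
```

```text
t 5.25 pos [ 0.4841 -0.2625  0.0149] rot [-1.7995e+02 -2.0000e-02  8.1790e+01] F [ 0.2 -0.3  0.3] w 0.0851 ff 0.0 q [ -4.  39.  39. 115. -38.  40.  51.]
turn az units 0.0 then shift units [-0.1    0.013 -0.002] tilt fix [-0.006 -0.003  0.   ]
```

View pics/m2.png

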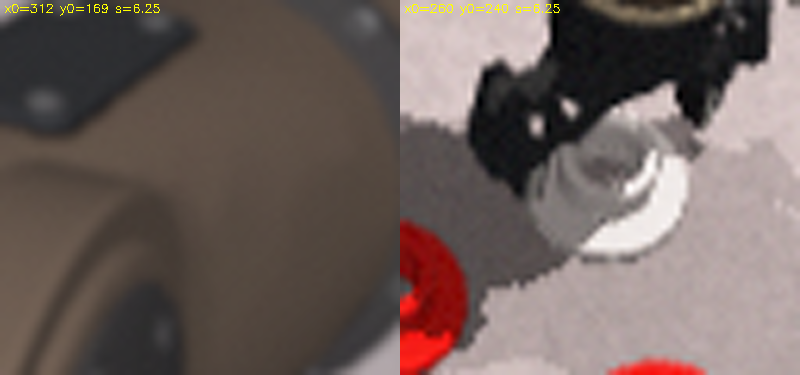

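The side view shows the fingers straddling the silver hub, roughly at px (357,268), above the flange. I'll close and lift.

Call:
{"method": "jog_arm", "body": {"newtons": 40, "series": [{"gripper":0,"dx":-0.1,"dy":0.0,"dz":0,"ax":0,"ay":0,"az":0},{"gripper":1,"dx":0,"dy":0,"dz":0,"ax":0,"ay":0,"az":0},{"gripper":1,"dx":0,"dy":0,"dz":0,"ax":0,"ay":0,"az":0},{"gripper":1,"dx":0,"dy":0,"dz":0,"ax":0,"ay":0,"az":0},{"gripper":1,"dx":0,"dy":0,"dz":0,"ax":0,"ay":0,"az":0},{"gripper":1,"dx":0,"dy":0,"dz":0,"ax":0,"ay":0,"az":0},{"gripper":1,"dx":0,"dy":0,"dz":0,"ax":0,"ay":0,"az":0}]}}

```text
time_s: 6.22
position: [0.4831, -0.2667, 0.0159]
ee_rot: [-180.0, -0.0, 81.8]
force: [-4.1, 1.5, 10.4]
grip_width: 0.0472
finger_force: 39.5
```

```bash
python3 -c "
from h import *
go(.55,-.0155,.19)"
```

```text
t 6.22 pos [ 0.4831 -0.2667  0.0159] rot [-1.7998e+02 -4.0000e-02  8.1760e+01] F [-4.1  1.5 10.4] w 0.0472 ff 39.467484802007675 q [ -3.  39.  39. 114. -38.  40.  52.]
turn az units 0.0 then shift units [ 6.455  0.755 -4.354] tilt fix [-0.003 -0.005  0.   ]
```

Call:
{"method": "jog_arm", "body": {"series": [{"gripper":1,"dx":0,"dy":0.0,"dz":-0.4,"ax":0,"ay":0,"az":0},{"gripper":1,"dx":0,"dy":0,"dz":-0.7,"ax":0,"ay":0,"az":0},{"gripper":1,"dx":0,"dy":0,"dz":-0.9,"ax":0,"ay":0,"az":0},{"gripper":1,"dx":0,"dy":0,"dz":-0.9,"ax":0,"ay":0,"az":0},{"gripper":1,"dx":0.4,"dy":0.055,"dz":-0.9,"ax":0,"ay":0,"az":0},{"gripper":1,"dx":0.9,"dy":0.1,"dz":0,"ax":0,"ay":0,"az":0},{"gripper":1,"dx":0.9,"dy":0.1,"dz":0,"ax":0,"ay":0,"az":0},{"gripper":1,"dx":0.9,"dy":0.1,"dz":0,"ax":0,"ay":0,"az":0},{"gripper":1,"dx":0.9,"dy":0.1,"dz":0,"ax":0,"ay":0,"az":0},{"gripper":1,"dx":0.9,"dy":0.1,"dz":0,"ax":0,"ay":0,"az":0},{"gripper":1,"dx":0.9,"dy":0.1,"dz":0,"ax":0,"ay":0,"az":0},{"gripper":1,"dx":0.655,"dy":0.1,"dz":0,"ax":0,"ay":0,"az":0},{"gripper":1,"dx":0,"dy":0,"dz":0,"ax":0,"ay":0,"az":0},{"gripper":1,"dx":0,"dy":0,"dz":0,"ax":0,"ay":0,"az":0}]}}

```text
time_s: 7.98
position: [0.5501, -0.016, 0.1677]
ee_rot: [-180.0, 0.0, 81.8]
force: [0.3, -0.7, -3.4]
grip_width: 0.0469
finger_force: 42.4
```

```bash
python3 -c "
from h import *
go(.55,-.0155,.066)
b=tile(shot('side','s3')['img'],262,185,112,84,800,600)
cv2.imwrite('pics/m3.png',b)"
```

```text
t 7.97 pos [ 0.5501 -0.016   0.1677] rot [-1.800e+02  2.000e-02  8.177e+01] F [ 0.3 -0.7 -3.4] w 0.0469 ff 42.431352557614446 q [-40.  28.  52. 108. -26.  56.  15.]
turn az units 0.0 then shift units [ 0.013 -0.005  2.541] tilt fix [-0.     0.003 -0.   ]
```

View pics/m3.png

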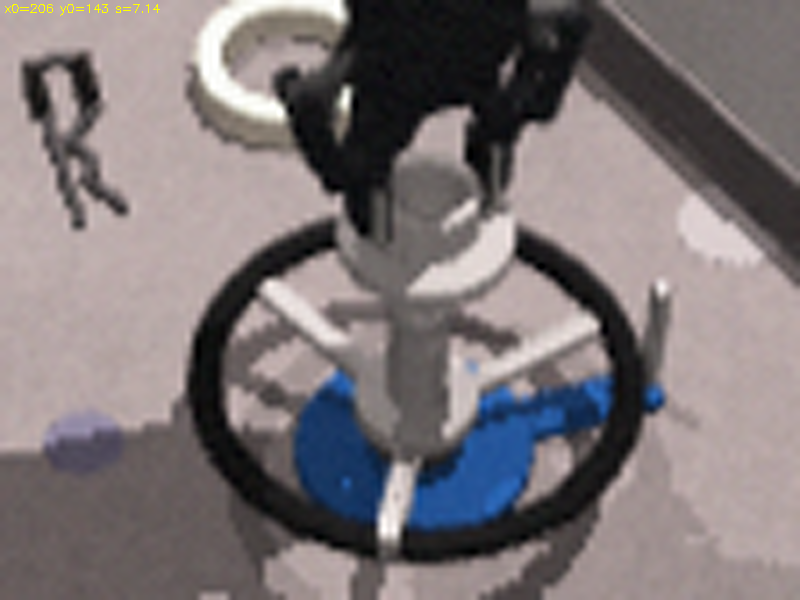

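The side view shows the hub held level above the spindle. Its flange spans crop columns 336–517 (centre 426), and the spindle column is centred at about 418. I'll check these against the calibration.

```bash
python3 -c "
from h import *
c=vision.camera('side')
for X in ([.55,-.0155,.07],[.55,-.0155,.11],[.55,-.016,.158],[.555,-.016,.158],[.55,-.011,.158]):
    print(X,(proj(c,X)[0]-[206,143])*7.14)"
```

```text
[0.55, -0.0155, 0.07] [414.31050088 359.76293646]
[0.55, -0.0155, 0.11] [416.9490156 302.7188207]
[0.55, -0.016, 0.158] [420.94001762 231.10945289]
[0.555, -0.016, 0.158] [430.17745318 226.60362735]
[0.55, -0.011, 0.158] [414.48294294 224.2560597 ]
```

Call:
{"method": "jog_arm", "body": {"series": [{"gripper":1,"dx":0.013,"dy":-0.025,"dz":0.4,"ax":0,"ay":0,"az":0},{"gripper":1,"dx":0,"dy":0,"dz":0.3,"ax":0,"ay":0,"az":0},{"gripper":1,"dx":0,"dy":0,"dz":0.2,"ax":0,"ay":0,"az":0},{"gripper":1,"dx":0,"dy":0,"dz":0.15,"ax":0,"ay":0,"az":0},{"gripper":1,"dx":0,"dy":0,"dz":0.15,"ax":0,"ay":0,"az":0},{"gripper":1,"dx":0,"dy":0,"dz":0.0,"ax":0,"ay":0,"az":0}]}}

```text
time_s: 8.82
position: [0.5494, -0.0148, 0.119]
ee_rot: [-180.0, 0.0, 81.8]
force: [0.1, -0.1, -3.5]
grip_width: 0.0464
finger_force: 42.4
```

Hub bottom is at about 0.103, below the spindle top, with no contact force. I'll continue down.

Call:
{"method": "jog_arm", "body": {"series": [{"gripper":1,"dx":0,"dy":0,"dz":0.3,"ax":0,"ay":0,"az":0},{"gripper":1,"dx":0,"dy":0,"dz":0.3,"ax":0,"ay":0,"az":0},{"gripper":1,"dx":0,"dy":0,"dz":0.3,"ax":0,"ay":0,"az":0},{"gripper":1,"dx":0,"dy":0,"dz":0.2,"ax":0,"ay":0,"az":0},{"gripper":1,"dx":0,"dy":0,"dz":0.1,"ax":0,"ay":0,"az":0},{"gripper":1,"dx":0,"dy":0,"dz":0,"ax":0,"ay":0,"az":0},{"gripper":1,"dx":0,"dy":0,"dz":0,"ax":0,"ay":0,"az":0}]}}

```text
time_s: 9.7
position: [0.5498, -0.0149, 0.0716]
ee_rot: [180.0, -0.0, 81.8]
force: [1.0, -0.8, -2.2]
grip_width: 0.0473
finger_force: 42.4
```

Call:
{"method": "jog_arm", "body": {"series": [{"gripper":1,"dx":0,"dy":0,"dz":0.07,"ax":0,"ay":0,"az":0},{"gripper":1,"dx":0,"dy":0,"dz":0.07,"ax":0,"ay":0,"az":0},{"gripper":1,"dx":0,"dy":0,"dz":0.03,"ax":0,"ay":0,"az":0},{"gripper":1,"dx":0,"dy":0,"dz":0,"ax":0,"ay":0,"az":0}]}}

```text
time_s: 10.2
position: [0.5497, -0.0147, 0.0658]
ee_rot: [180.0, -0.1, 81.8]
force: [-5.5, 1.3, 18.0]
grip_width: 0.0463
finger_force: 44.2
```

Call:
{"method": "jog_arm", "body": {"series": [{"gripper":0,"dx":0,"dy":0,"dz":0,"ax":0,"ay":0,"az":0},{"gripper":0,"dx":0,"dy":0,"dz":0,"ax":0,"ay":0,"az":0},{"gripper":0,"dx":0,"dy":0,"dz":0,"ax":0,"ay":0,"az":0},{"gripper":0,"dx":0,"dy":0,"dz":0,"ax":0,"ay":0,"az":0},{"gripper":0,"dx":0,"dy":0,"dz":-0.3,"ax":0,"ay":0,"az":0},{"gripper":0,"dx":0,"dy":0,"dz":-0.9,"ax":0,"ay":0,"az":0},{"gripper":0,"dx":0,"dy":0,"dz":-0.9,"ax":0,"ay":0,"az":0},{"gripper":0,"dx":0,"dy":0,"dz":-0.9,"ax":0,"ay":0,"az":0.55},{"gripper":0,"dx":0,"dy":0,"dz":-0.2,"ax":0,"ay":0,"az":0.55},{"gripper":0,"dx":0,"dy":0,"dz":0,"ax":0,"ay":0,"az":0}]}}

```text
time_s: 11.45
position: [0.55, -0.0149, 0.1936]
ee_rot: [179.9, -0.0, 73.0]
force: [0.2, -0.8, -0.6]
grip_width: 0.0852
finger_force: 0.0
```

```bash
python3 -c "
from h import *
go(.5325,.296,.06,73)"
```

```text
t 11.45 pos [ 0.55   -0.0149  0.1936] rot [ 1.7991e+02 -4.0000e-02  7.3010e+01] F [ 0.2 -0.8 -0.6] w 0.0852 ff 0.0 q [-43.  27.  56. 107. -26.  60.   7.]
turn az units 0.0 then shift units [ 7.305 -2.69   3.341] tilt fix [ 0.011 -0.005 -0.   ]
```

Call:
{"method": "jog_arm", "body": {"series": [{"gripper":0.3,"dx":0.913,"dy":-0.336,"dz":0,"ax":0,"ay":0,"az":0},{"gripper":0.3,"dx":0.913,"dy":-0.336,"dz":0,"ax":0,"ay":0,"az":0},{"gripper":0.3,"dx":0.913,"dy":-0.336,"dz":0,"ax":0,"ay":0,"az":0},{"gripper":0.3,"dx":0.913,"dy":-0.336,"dz":0,"ax":0,"ay":0,"az":0},{"gripper":0.3,"dx":0.913,"dy":-0.336,"dz":0.34,"ax":0,"ay":0,"az":0},{"gripper":0.3,"dx":0.913,"dy":-0.336,"dz":0.6,"ax":0,"ay":0,"az":0},{"gripper":0.3,"dx":0.913,"dy":-0.336,"dz":0.9,"ax":0,"ay":0,"az":0},{"gripper":0.3,"dx":0.913,"dy":-0.336,"dz":0.9,"ax":0,"ay":0,"az":0},{"gripper":0.3,"dx":0,"dy":0,"dz":0.6,"ax":0,"ay":0,"az":0},{"gripper":0.3,"dx":0,"dy":0,"dz":0,"ax":0,"ay":0,"az":0},{"gripper":0.3,"dx":0,"dy":0,"dz":0,"ax":0,"ay":0,"az":0}]}}

```text
time_s: 12.82
position: [0.5329, 0.2951, 0.0598]
ee_rot: [180.0, -0.0, 72.9]
force: [-0.8, -0.5, -0.8]
grip_width: 0.0595
finger_force: 0.0
```

```bash
python3 -c "
from h import *
go(.5325,.296,.0,73)
t=shot('top','t4')['img']; s=shot('side','s4')['img']
cv2.imwrite('pics/m4.png',np.hstack([tile(t,160,205,60,60,400,400),tile(s,215,158,50,50,400,400)]))"
```

```text
t 12.82 pos [0.5329 0.2951 0.0598] rot [ 1.7996e+02 -1.0000e-02  7.2950e+01] F [-0.8 -0.5 -0.8] w 0.0595 ff 0.0 q [-64.  42.  47. 105. -39.  51. -15.]
turn az units -0.01 then shift units [ 0.019 -0.015  1.494] tilt fix [ 0.005 -0.001 -0.   ]
```

View pics/m4.png

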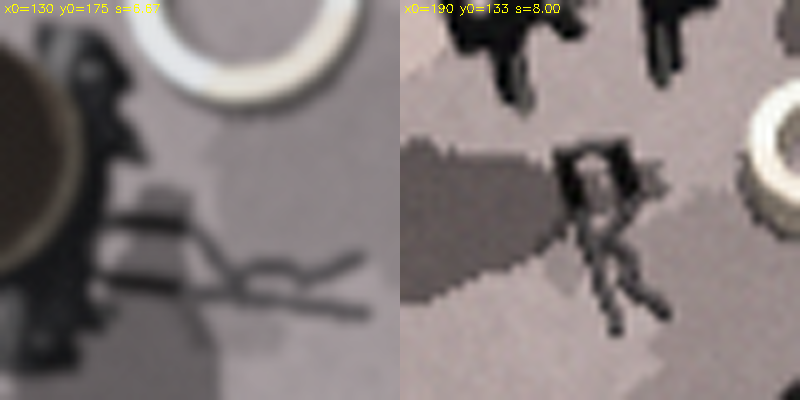

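```bash
python3 -c "
from h import *
c=cv2.imread('pics/t4.png')
C={n:vision.camera(n) for n in('top','side')}
for w,(x0,y0,s) in {'top':(130,175,6.67),'side':(190,133,8)}.items():
  for yaw in(-107.2,):
    a=np.radians(yaw); R=np.array([[np.cos(a),-np.sin(a)],[np.sin(a),np.cos(a)]])
    for nm,p,z in(('tip',[.065,0],.0035),('grip0',[-.036,0],.016),('grip26',[-.036,.026],.016),('g0front',[-.02,0],.016),('sprtip',[.057,.02],.0035)):
      q=R@p+[.5095,.2655]; print(w,nm,((proj(C[w],[*q,z])[0]-[x0,y0]+.5)*s).round(0))
t=np.radians(73-90)
for sg in(-1,1): print('finger',((proj(C['side'],[.5329+sg*.032*np.cos(t),.2951+sg*.032*np.sin(t),.069])[0]-[190,133]+.5)*8).round(0))
"
```

```text
top tip [375. 317.]
top grip0 [141. 283.]
top grip26 [152. 225.]
top g0front [177. 288.]
top sprtip [364. 270.]
side tip [218. 336.]
side grip0 [169. 172.]
side grip26 [222. 162.]
side g0front [177. 194.]
side sprtip [256. 315.]
finger [123.  98.]
finger [256.  73.]
```

The views agree with the fit: clip tip at (372,314) in the top crop, and the fingers flank the head in the side crop. I'll descend and grip.

Call:
{"method": "jog_arm", "body": {"newtons": 60, "series": [{"gripper":0.3,"dx":0.02,"dy":-0.015,"dz":0.6,"ax":0,"ay":0,"az":0},{"gripper":0.3,"dx":0,"dy":0,"dz":0.5,"ax":0,"ay":0,"az":0},{"gripper":0.3,"dx":0,"dy":0,"dz":0.3,"ax":0,"ay":0,"az":0},{"gripper":0.3,"dx":0,"dy":0,"dz":0.1,"ax":0,"ay":0,"az":0},{"gripper":0.3,"dx":0,"dy":0,"dz":0,"ax":0,"ay":0,"az":0},{"gripper":1,"dx":0,"dy":0,"dz":0,"ax":0,"ay":0,"az":0},{"gripper":1,"dx":0,"dy":0,"dz":0,"ax":0,"ay":0,"az":0},{"gripper":1,"dx":0,"dy":0,"dz":0,"ax":0,"ay":0,"az":0},{"gripper":1,"dx":0,"dy":0,"dz":0,"ax":0,"ay":0,"az":0},{"gripper":1,"dx":0,"dy":0,"dz":0,"ax":0,"ay":0,"az":0}]}}

```text
time_s: 14.28
position: [0.5325, 0.2971, -0.0003]
ee_rot: [179.9, -0.1, 73.0]
force: [-1.4, -0.4, 6.2]
grip_width: 0.0344
finger_force: 60.5
```

Call:
{"method": "jog_arm", "body": {"series": [{"gripper":1,"dx":0,"dy":0,"dz":-0.4,"ax":0,"ay":0,"az":0},{"gripper":1,"dx":0,"dy":0,"dz":-0.8,"ax":0,"ay":0,"az":0},{"gripper":1,"dx":0,"dy":0,"dz":-0.9,"ax":0,"ay":0,"az":0},{"gripper":1,"dx":0,"dy":0,"dz":-0.9,"ax":0,"ay":0,"az":0},{"gripper":1,"dx":0,"dy":0,"dz":-0.2,"ax":0,"ay":0,"az":-0.5},{"gripper":1,"dx":0,"dy":0,"dz":0,"ax":0,"ay":0,"az":-1},{"gripper":1,"dx":0,"dy":0,"dz":0,"ax":0,"ay":0,"az":-1},{"gripper":1,"dx":0,"dy":0,"dz":0,"ax":0,"ay":0,"az":-1},{"gripper":1,"dx":0,"dy":0,"dz":0,"ax":0,"ay":0,"az":-1},{"gripper":1,"dx":0,"dy":0,"dz":0,"ax":0,"ay":0,"az":0}]}}

```text
time_s: 15.52
position: [0.532, 0.2967, 0.1278]
ee_rot: [180.0, -0.0, 108.9]
force: [0.2, 0.1, -0.9]
grip_width: 0.0345
finger_force: 59.8
```

Run:
```python
from h import *
go(.5174,.1187,.12,109)
for n in("top","side"):
    c=vision.camera(n); im=cv2.imread(f"pics/{n}0.png").astype(np.float32); sat=im.max(2)-im.min(2); g=im.min(2)-sat
    for k in(-131,-11,109):
        A=np.radians(np.arange(k-14,k+14.1,.5)); r=np.linspace(.05,.088,25)
        rr,aa=np.meshgrid(r,A); P=np.stack([.5498+rr*np.cos(aa),-.0152+rr*np.sin(aa),.05+.012*(rr-.03)/.07+.004],-1).reshape(-1,3)
        q=proj(c,P).astype(np.float32); v=cv2.remap(g,q[:,0].reshape(rr.shape),q[:,1].reshape(rr.shape),cv2.INTER_LINEAR).mean(1)
        w=np.clip(v-np.percentile(v,50),0,None); print(n,k,round(float((w*np.degrees(A)).sum()/w.sum()),2),v.max().round(),np.median(v).round())
```

```text
t 15.53 pos [0.532  0.2967 0.1278] rot [ 1.7997e+02 -3.0000e-02  1.0891e+02] F [ 0.2  0.1 -0.9] w 0.0345 ff 59.783817529678345 q [-62.  34.  42. 102. -27.  55.  10.]
turn az units -0.01 then shift units [-4.089 -1.793  0.196] tilt fix [ 0.004 -0.004 -0.   ]
top -131 -132.26 165.0 118.0
top -11 -11.15 172.0 110.0
top 109 107.76 165.0 119.0
side -131 -131.62 175.0 -17.0
side -11 -14.07 171.0 121.0
side 109 109.61 184.0 117.0
```

```bash
python3 -c "
from h import *
go(.5212,.1145,.0932,108.1)"
```

```text
t 15.62 pos [0.5319 0.2968 0.1274] rot [ 1.7998e+02 -2.0000e-02  1.0879e+02] F [-0.  -0.3 -1.1] w 0.0347 ff 59.784656167030334 q [-62.  34.  42. 102. -27.  55.  10.]
turn az units 0.09 then shift units [-4.249 -1.67   0.855] tilt fix [ 0.002 -0.002 -0.   ]
```

Call:
{"method": "jog_arm", "body": {"series": [{"gripper":1,"dx":0,"dy":0,"dz":0,"ax":0,"ay":0,"az":0.09},{"gripper":1,"dx":-0.85,"dy":-0.334,"dz":0,"ax":0,"ay":0,"az":0},{"gripper":1,"dx":-0.85,"dy":-0.334,"dz":0,"ax":0,"ay":0,"az":0},{"gripper":1,"dx":-0.85,"dy":-0.334,"dz":0,"ax":0,"ay":0,"az":0},{"gripper":1,"dx":-0.85,"dy":-0.334,"dz":0,"ax":0,"ay":0,"az":0},{"gripper":1,"dx":-0.85,"dy":-0.334,"dz":0,"ax":0,"ay":0,"az":0},{"gripper":1,"dx":0,"dy":0,"dz":0.5,"ax":0,"ay":0,"az":0},{"gripper":1,"dx":0,"dy":0,"dz":0.355,"ax":0,"ay":0,"az":0},{"gripper":1,"dx":0,"dy":0,"dz":0,"ax":0,"ay":0,"az":0},{"gripper":1,"dx":0,"dy":0,"dz":0,"ax":0,"ay":0,"az":0}]}}

```text
time_s: 16.88
position: [0.522, 0.115, 0.0929]
ee_rot: [180.0, 0.0, 108.3]
force: [1.3, -0.8, -0.6]
grip_width: 0.0348
finger_force: 60.0
```

```bash
python3 -c "
from h import *
go(.5212,.1145,.0932,108.1)
t=shot('top','t5'); s=shot('side','s5')
cv2.imwrite('pics/m5.png',np.hstack([tile(t['img'],235,180,50,60,400,480),tile(s['img'],255,172,50,60,400,480)]))
a=np.radians(-71.9); x=np.array([np.cos(a),np.sin(a)]); y=np.array([-x[1],x[0]])
for nm,c,(x0,y0),in(('t',t,(210,150)),('s',s,(230,142))):
  f=lambda X:((proj(c,X)[0]-[x0,y0]+.5)*8).round(0)
  for k,X in dict(tip=[*(np.array([.5212,.1145])+x*.102-y*.013),.097],grip=[*(np.array([.5212,.1145])+x*.017-y*.013),.097],spintop=[.5498,-.015,.116],hole=[*(np.array([.5498,-.015])-x*.014),.097],necktop=[.5498,-.015,.086]).items(): print(nm,k,f(X))
"
```

```text
t 16.88 pos [0.522  0.115  0.0929] rot [1.7999e+02 1.0000e-02 1.0829e+02] F [ 1.3 -0.8 -0.6] w 0.0348 ff 59.95654284954071 q [-47.  30.  41. 114. -28.  45.  28.]
turn az units 0.02 then shift units [-0.005 -0.022 -0.007] tilt fix [0.001 0.001 0.   ]
t tip [289. 312.]
t grip [ 66. 426.]
t spintop [366. 260.]
t hole [330. 291.]
t necktop [367. 279.]
s tip [219. 338.]
s grip [ 62. 246.]
s spintop [279. 341.]
s hole [250. 356.]
s necktop [276. 389.]
```

View pics/m5.png

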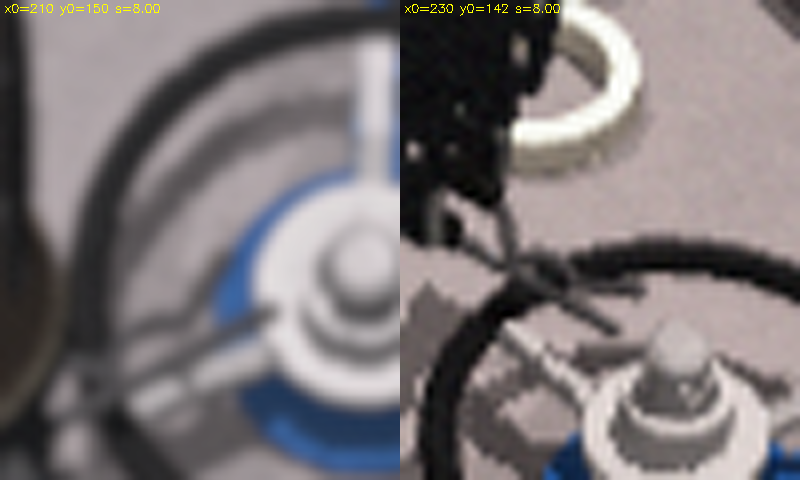

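The hub is seated on the wheel. The clip is aimed at the shank, with its tip at about (277,308) in the top crop and (218,332) in the side crop. Both lie slightly off the prediction, so I'll fit the leg's true offset numerically.

Run:
```python
from h import *
from scipy.optimize import minimize
C={n:dict(vision.camera(n)) for n in("top","side")}
B={n:cv2.GaussianBlur(c["img"].max(2).astype(np.float32),(0,0),.6) for n,c in C.items()}
o=ctrl.get_obs(); p=o["position"]; a=np.radians(o["ee_rot"][2]-180)
X=np.array([np.cos(a),np.sin(a),0]);Y=np.array([-X[1],X[0],0]);Z=np.array([0,0,1.])
s=np.linspace(.02,.066,40)
def val(n,P): q=proj(C[n],P).astype(np.float32); return cv2.remap(B[n],q[:,:1],q[:,1:],cv2.INTER_LINEAR).ravel()
base=lambda dy,dz,sl,pi: p+[0,0,.0038]+np.outer(s+.037,X)+np.outer(-.013+dy+sl*(s+.037),Y)+np.outer(dz+pi*(s+.037),Z)
def prof(n,q):
    P=base(*q); d=proj(C[n],P[[0,-1]]); t=d[1]-d[0]; t/=np.linalg.norm(t); nn=np.array([-t[1],t[0]])
    uv=proj(C[n],P); f=lambda k:cv2.remap(B[n],(uv[:,:1]+k*nn[0]).astype(np.float32),(uv[:,1:]+k*nn[1]).astype(np.float32),cv2.INTER_LINEAR).mean()
    return f(0)-.5*f(2.5)-.5*f(-2.5)
for use in(["top"],["side"]):
    for k in np.linspace(-.008,.008,9): print(use,round(k*1000),[round(float(prof(use[0],q)),1) for q in((k,0,0,0),(0,k,0,0))])
best=min((minimize(lambda q:sum(prof(n,np.r_[q,0]*[1,1,1,1]) for n in C)+2e5*q[2]**2*.01,[y,z,0],method="Nelder-Mead",options=dict(initial_simplex=[[y,z,0],[y+.002,z,0],[y,z+.002,0],[y,z,.03]])) for y in(-.004,0,.004) for z in(-.004,0,.004)),key=lambda r:r.fun)
print("dy,dz,slope",best.x,best.fun)
# spindle bias: bright top disc; column centre by seated hub hull
exec(open("fit.py").read().split("# hub")[0].split("C={n")[0])
th=np.linspace(0,2*np.pi,60); circ=lambda r,z:np.c_[r*np.cos(th),r*np.sin(th),0*th+z]
for n in C:
    c=C[n]; m=((c["img"].min(2)>168)).astype(np.uint8); u,v=proj(c,[.5498,-.015,.06])[0].astype(int)
    # flange edge: for each direction find gradient max along projected radius
    res=[]
    for e in np.linspace(0,2*np.pi,72,endpoint=False):
        r=np.linspace(.032,.048,60); P=np.c_[.5498+r*np.cos(e),-.015+r*np.sin(e),0*r+.062]
        q=proj(c,P).astype(np.float32); g=cv2.remap(c["img"].min(2).astype(np.float32),q[:,:1],q[:,1:],cv2.INTER_LINEAR).ravel()
        g=cv2.GaussianBlur(g[None],(0,0),3)[0]; d=np.diff(g); i=d.argmin()
        if -d[i]>2: res.append((e,r[i]-.04))
    e,d=np.array(res).T; A=np.c_[np.cos(e),np.sin(e),1+0*e]; w=np.ones(len(e))
    for _ in range(10): sol=np.linalg.lstsq(A*w[:,None],d*w,rcond=None)[0]; w=1/(1+(np.abs(A@sol-d)/.0015)**2)
    print(n,"hub bias",sol.round(4),len(e))
```

```text
['top'] -8 [40.2, -17.6]
['top'] -6 [37.0, -22.9]
['top'] -4 [17.6, -27.9]
['top'] -2 [-11.5, -32.0]
['top'] 0 [-35.6, -35.6]
['top'] 2 [-41.0, -38.5]
['top'] 4 [-25.0, -40.3]
['top'] 6 [0.7, -41.3]
['top'] 8 [20.0, -41.3]
['side'] -8 [20.8, 5.0]
['side'] -6 [7.2, -9.4]
['side'] -4 [-13.0, -24.5]
['side'] -2 [-32.3, -36.1]
['side'] 0 [-41.0, -41.0]
['side'] 2 [-34.9, -37.5]
['side'] 4 [-18.3, -28.1]
['side'] 6 [3.1, -15.3]
['side'] 8 [22.6, -1.4]
dy,dz,slope [ 0.00213914 -0.00274447 -0.0002996 ] -83.00900626549358
top hub bias [0.0003 0.0005 0.0004] 70
side hub bias [-0.0001 -0.0013 -0.0004] 64
```

Call:
{"method": "jog_arm", "body": {"series": [{"gripper":1,"dx":-0.2,"dy":-0.037,"dz":-0.007,"ax":0,"ay":0,"az":0.02},{"gripper":1,"dx":-0.2,"dy":0,"dz":0,"ax":0,"ay":0,"az":0},{"gripper":1,"dx":-0.1,"dy":0,"dz":0,"ax":0,"ay":0,"az":0},{"gripper":1,"dx":-0.1,"dy":0,"dz":0,"ax":0,"ay":0,"az":0},{"gripper":1,"dx":0,"dy":0,"dz":0,"ax":0,"ay":0,"az":0}]}}

```text
time_s: 17.7
position: [0.5279, 0.0909, 0.093]
ee_rot: [180.0, 0.0, 108.1]
force: [0.1, 0.4, -1.3]
grip_width: 0.0348
finger_force: 60.0
```

```bash
python3 -c "
from h import *
go(.5445,.0432,.0932,108.1);print(ctrl.get_obs()['ft_torque'])"
```

```text
t 17.7 pos [0.5279 0.0909 0.093 ] rot [180.     0.   108.07] F [ 0.1  0.4 -1.3] w 0.0348 ff 59.95786428451538 q [-44.  30.  41. 114. -28.  46.  30.]
turn az units -0.0 then shift units [-1.262  0.024 -0.005] tilt fix [0. 0. 0.]
[ 0.01063728 -0.005211   -0.01386316]
```

Call:
{"method": "jog_arm", "body": {"series": [{"gripper":1,"dx":-0.15,"dy":0,"dz":0,"ax":0,"ay":0,"az":0},{"gripper":1,"dx":-0.15,"dy":0,"dz":0,"ax":0,"ay":0,"az":0},{"gripper":1,"dx":-0.15,"dy":0,"dz":0,"ax":0,"ay":0,"az":0},{"gripper":1,"dx":0,"dy":0,"dz":0,"ax":0,"ay":0,"az":0}]}}

```text
time_s: 18.2
position: [0.5336, 0.0734, 0.093]
ee_rot: [180.0, 0.0, 108.0]
force: [-0.4, -0.0, -0.6]
grip_width: 0.0348
finger_force: 60.0
```

Call:
{"method": "jog_arm", "body": {"series": [{"gripper":1,"dx":-0.15,"dy":0,"dz":0,"ax":0,"ay":0,"az":0},{"gripper":1,"dx":-0.15,"dy":0,"dz":0,"ax":0,"ay":0,"az":0},{"gripper":1,"dx":-0.1,"dy":0,"dz":0,"ax":0,"ay":0,"az":0},{"gripper":1,"dx":0,"dy":0,"dz":0,"ax":0,"ay":0,"az":0}]}}

```text
time_s: 18.7
position: [0.5395, 0.0585, 0.0934]
ee_rot: [179.9, 0.1, 108.1]
force: [3.5, 0.9, -0.5]
grip_width: 0.0349
finger_force: 60.0
```

Call:
{"method": "jog_arm", "body": {"series": [{"gripper":1,"dx":-0.15,"dy":0,"dz":0,"ax":0,"ay":0,"az":0},{"gripper":1,"dx":-0.15,"dy":0,"dz":0,"ax":0,"ay":0,"az":0},{"gripper":1,"dx":-0.1,"dy":0,"dz":0,"ax":0,"ay":0,"az":0},{"gripper":1,"dx":0,"dy":0,"dz":0,"ax":0,"ay":0,"az":0},{"gripper":1,"dx":0,"dy":0,"dz":0,"ax":0,"ay":0,"az":0}]}}

```text
time_s: 19.32
position: [0.5432, 0.0432, 0.0929]
ee_rot: [-180.0, 0.0, 108.1]
force: [2.9, -2.6, -0.2]
grip_width: 0.0345
finger_force: 60.0
```

```bash
python3 -c "
from h import *
go(.5445,.0432,.0932,108.1)
t=shot('top','t6'); s=shot('side','s6')
cv2.imwrite('pics/m6.png',np.hstack([tile(t['img'],246,184,50,60,400,480),tile(s['img'],262,180,50,60,400,480)]))
a=np.radians(-71.9); x=np.array([np.cos(a),np.sin(a)]); y=np.array([-x[1],x[0]])
for nm,c,(x0,y0),in(('t',t,(221,154)),('s',s,(237,150))):
  f=lambda X:((proj(c,X)[0]-[x0,y0]+.5)*8).round(0)
  for d in (0,-.005): print(nm,d,'tip',f([*(np.array([.5498,-.015])+x*(.045+d)),.097]),'sprtip',f([*(np.array([.5498,-.015])+x*(.037+d)+.024*y),.097]))
"
```

```text
t 19.32 pos [0.5432 0.0432 0.0929] rot [-1.7998e+02  3.0000e-02  1.0807e+02] F [ 2.9 -2.6 -0.2] w 0.0345 ff 60.00950753688812 q [-39.  31.  40. 113. -28.  46.  35.]
turn az units -0.0 then shift units [-0.01   0.031 -0.007] tilt fix [-0.002  0.003 -0.   ]
t 0 tip [395. 181.] sprtip [342. 131.]
t -0.005 tip [382. 187.] sprtip [329. 138.]
s 0 tip [310. 360.] sprtip [328. 316.]
s -0.005 tip [300. 354.] sprtip [318. 310.]
```

View pics/m6.png

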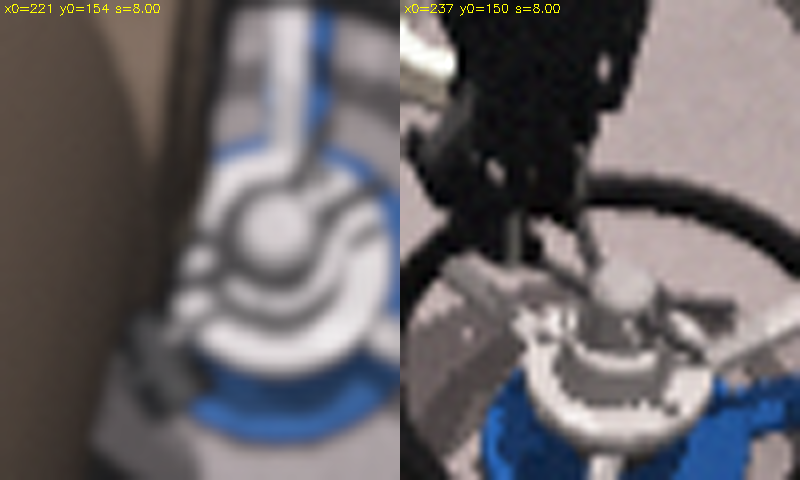

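Both views show the leg through the shank, with its tip at about (380,187) in the top crop and (300,350) in the side crop. That looks roughly 4–5 mm short of home, so I'll push further in small steps.

Call:
{"method": "jog_arm", "body": {"series": [{"gripper":1,"dx":-0.06,"dy":0,"dz":0,"ax":0,"ay":0,"az":0},{"gripper":1,"dx":-0.05,"dy":0,"dz":0,"ax":0,"ay":0,"az":0},{"gripper":1,"dx":0,"dy":0,"dz":0,"ax":0,"ay":0,"az":0}]}}

```text
time_s: 19.8
position: [0.5446, 0.0411, 0.0929]
ee_rot: [180.0, -0.1, 108.2]
force: [2.5, 4.1, -0.3]
grip_width: 0.0347
finger_force: 60.0
```

```bash
cat > tip.py <<'E'
from h import *
# intensity along the leg past the shank, for tip distance from the axis
a=np.radians(-71.9); x=np.array([np.cos(a),np.sin(a)]); y=np.array([-x[1],x[0]])
go(.5445,.0432,.0932,108.1)
for n in("top","side"):
    c=vision.camera(n); g=c["img"].max(2).astype(np.float32)
    for ys in((-.003,-.0015,0,.0015,.003),):
        r=np.arange(.026,.060,.002)
        V=np.array([cv2.remap(g,*[proj(c,np.c_[.5498+r*x[0]+k*y[0],-.015+r*x[1]+k*y[1],0*r+.097])[:,i:i+1].astype(np.float32) for i in(0,1)],cv2.INTER_LINEAR).ravel() for k in ys])
        print(n); print((r*1000).astype(int)); print(V.min(0).astype(int))
E
python3 tip.py
```

```text
t 19.8 pos [0.5446 0.0411 0.0929] rot [ 1.8000e+02 -1.1000e-01  1.0818e+02] F [ 2.5  4.1 -0.3] w 0.0347 ff 60.01812815666199 q [-38.  31.  40. 112. -28.  46.  36.]
turn az units 0.01 then shift units [ 0.05   0.014 -0.008] tilt fix [ 0.    -0.014 -0.   ]
top
[26 27 29 31 33 35 37 39 41 43 45 47 49 51 53 55 57]
[123 127 121 119 113 103 100 102 109 120 135 146 151 152 152 149 140]
side
[26 27 29 31 33 35 37 39 41 43 45 47 49 51 53 55 57]
[ 74  68  58  58  74  89  95  73  71  79  81 107 122 119 117 133 144]
```

The tip edge reads at about 44–46 mm from the axis, against 45 mm for home. I'll release.

Call:
{"method": "jog_arm", "body": {"series": [{"gripper":0.3,"dx":0,"dy":0,"dz":0,"ax":0,"ay":0,"az":0},{"gripper":0.3,"dx":0,"dy":0,"dz":0,"ax":0,"ay":0,"az":0},{"gripper":0.3,"dx":0,"dy":0,"dz":0,"ax":0,"ay":0,"az":0},{"gripper":0.3,"dx":0,"dy":0,"dz":-0.3,"ax":0,"ay":0,"az":0},{"gripper":0.3,"dx":0,"dy":0,"dz":-0.8,"ax":0,"ay":0,"az":0},{"gripper":0.3,"dx":0,"dy":0,"dz":-0.9,"ax":0,"ay":0,"az":0},{"gripper":0.3,"dx":0.9,"dy":0,"dz":-0.3,"ax":0,"ay":0,"az":0},{"gripper":0.3,"dx":0.9,"dy":0,"dz":0,"ax":0,"ay":0,"az":0},{"gripper":0.3,"dx":0,"dy":0,"dz":0,"ax":0,"ay":0,"az":0}]}}

```text
time_s: 21.02
position: [0.5216, 0.1111, 0.1856]
ee_rot: [180.0, -0.1, 108.4]
force: [0.1, -0.4, 1.0]
grip_width: 0.0597
finger_force: 0.0
```

```bash
python3 tip.py; python3 -c "
from h import *
t=shot('top','t7'); s=shot('side','s7')
cv2.imwrite('pics/m7.png',np.hstack([tile(t['img'],250,186,80,90,400,450),tile(s['img'],262,188,80,90,400,450)]))"
```

```text
t 21.02 pos [0.5216 0.1111 0.1856] rot [ 1.7998e+02 -9.0000e-02  1.0838e+02] F [ 0.1 -0.4  1. ] w 0.0597 ff 0.0 q [-51.  23.  46. 109. -20.  56.  22.]
turn az units 0.03 then shift units [-1.792  0.017  2.31 ] tilt fix [ 0.002 -0.011 -0.   ]
top
[26 27 29 31 33 35 37 39 41 43 45 47 49 51 53 55 57]
[112 111 117 113 102  97  97  99 111 123 137 146 150 152 151 148 139]
side
[26 27 29 31 33 35 37 39 41 43 45 47 49 51 53 55 57]
[ 70  85  78  67  81  85  71 117 160 180 181 158 125 117 119 143 159]
```

View pics/m7.png

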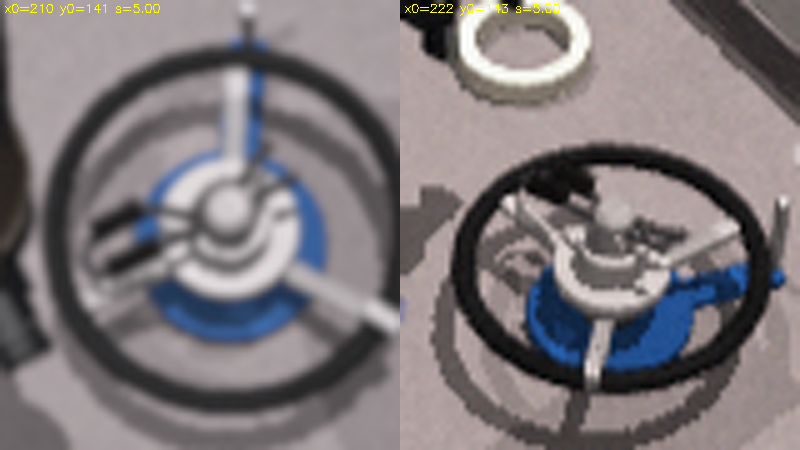

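Both views show the clip through the shank: grips at (118,218) and (133,258) in the top crop, the spring leg round the spindle, and the hub flat. I'll check how far home it is from the head position.

Run:
```python
from h import *
a=np.radians(-71.9); x=np.array([np.cos(a),np.sin(a)]); y=np.array([-x[1],x[0]]); ax=np.array([.5498,-.015])
h=ax-.056*x+.013*y; print("expected head",h)
for n in("top","side"):
    c=cv2.imread(f"pics/{n[0]}7.png"); cam=vision.camera(n)
    u,v=proj(cam,[*h,.098])[0]; m=np.zeros(c.shape[:2],np.uint8); k=(slice(int(v)-11,int(v)+12),slice(int(u)-13,int(u)+14)); m[k]=(c.max(2)[k]<62)
    nn,lab,st,ce=cv2.connectedComponentsWithStats(m)
    for i in range(1,nn):
        if st[i,4]>4:
            for z in(.094,.100,.106):
                P=ray(cam,*ce[i],z)[:2]-ax; print(n,st[i,4],ce[i].round(1),z,"clip-x,y rel axis mm",(1000*np.array([P@x,P@y])).round(1))
```

```text
expected head [0.54475882 0.04226767]
top 58 [221.8 188.3] 0.094 clip-x,y rel axis mm [-87.2  31.5]
top 58 [221.8 188.3] 0.1 clip-x,y rel axis mm [-87.2  30.1]
top 58 [221.8 188.3] 0.106 clip-x,y rel axis mm [-87.3  28.8]
top 29 [233.2 184.6] 0.094 clip-x,y rel axis mm [-54.8  26.1]
top 29 [233.2 184.6] 0.1 clip-x,y rel axis mm [-55.1  24.8]
top 29 [233.2 184.6] 0.106 clip-x,y rel axis mm [-55.3  23.4]
top 28 [236.2 192.1] 0.094 clip-x,y rel axis mm [-57.3   3.6]
top 28 [236.2 192.1] 0.1 clip-x,y rel axis mm [-57.5   2.4]
top 28 [236.2 192.1] 0.106 clip-x,y rel axis mm [-57.7   1.2]
side 174 [253.  177.7] 0.094 clip-x,y rel axis mm [-58.9  15.7]
side 174 [253.  177.7] 0.1 clip-x,y rel axis mm [-55.5  11.3]
side 174 [253.  177.7] 0.106 clip-x,y rel axis mm [-52.1   6.8]
```

The head centre is at (-56.2, 13.5) mm against the (-56, 13) expected, so the clip is home. For the wheel I'll grasp the rim at 165°, midway between spokes and clear of the clip and pointer, then sweep it counter-clockwise by about 115°.

Call:
{"method": "jog_arm", "body": {"newtons": 40, "series": [{"gripper":0.4,"dx":0,"dy":0,"dz":0,"ax":0,"ay":0,"az":1},{"gripper":0.4,"dx":0,"dy":0,"dz":0,"ax":0,"ay":0,"az":1},{"gripper":0.4,"dx":0,"dy":0,"dz":0,"ax":0,"ay":0,"az":1},{"gripper":0.4,"dx":0,"dy":0,"dz":0,"ax":0,"ay":0,"az":1},{"gripper":0.4,"dx":0,"dy":0,"dz":0,"ax":0,"ay":0,"az":0.17},{"gripper":0.4,"dx":0,"dy":0,"dz":0,"ax":0,"ay":0,"az":0}]}}

```text
time_s: 22.08
position: [0.5224, 0.1076, 0.185]
ee_rot: [180.0, 0.0, 74.8]
force: [-0.1, -0.5, -0.0]
grip_width: 0.0512
finger_force: 0.0
```

```bash
python3 -c "
from h import *
go(.4532,.0109,.10,75)
# arc row: rotate 115.6 deg about the axis, tool y radial outward, tool at r=.1
for n in(20,19): 
  b=np.radians(115.6/n); phi=np.radians(165); Rt=Ro.from_euler('xyz',[180,0,75],degrees=True).as_matrix()
  d=.1*np.array([np.cos(phi+b)-np.cos(phi),np.sin(phi+b)-np.sin(phi),0]); print(n,Rt.T@d/.04,'az',-115.6/n/8)"
```

```text
t 22.07 pos [0.5224 0.1076 0.185 ] rot [1.800e+02 2.000e-02 7.484e+01] F [-0.1 -0.5 -0. ] w 0.0512 ff 0.0 q [-57.  26.  55. 109. -25.  58.  -5.]
turn az units -0.02 then shift units [-2.782 -1.045  2.124] tilt fix [0.    0.002 0.   ]
20 [-2.51772530e-01  1.27101912e-02  1.55654950e-18] az -0.7224999999999999
19 [-2.64975123e-01  1.40820239e-02  1.72455055e-18] az -0.7605263157894736
```

Call:
{"method": "jog_arm", "body": {"series": [{"gripper":0.4,"dx":-0.93,"dy":-0.35,"dz":0,"ax":0,"ay":0,"az":0},{"gripper":0.4,"dx":-0.93,"dy":-0.35,"dz":0,"ax":0,"ay":0,"az":0},{"gripper":0.4,"dx":-0.92,"dy":-0.345,"dz":0,"ax":0,"ay":0,"az":0},{"gripper":0.4,"dx":0,"dy":0,"dz":0.8,"ax":0,"ay":0,"az":0},{"gripper":0.4,"dx":0,"dy":0,"dz":0.8,"ax":0,"ay":0,"az":0},{"gripper":0.4,"dx":0,"dy":0,"dz":0.8,"ax":0,"ay":0,"az":0},{"gripper":0.4,"dx":0,"dy":0,"dz":0.6,"ax":0,"ay":0,"az":0},{"gripper":0.4,"dx":0,"dy":0,"dz":0.425,"ax":0,"ay":0,"az":0},{"gripper":0.4,"dx":0,"dy":0,"dz":0,"ax":0,"ay":0,"az":0}]}}

```text
time_s: 23.2
position: [0.4521, 0.0113, 0.0474]
ee_rot: [-179.9, 0.0, 74.8]
force: [0.1, -0.2, -0.4]
grip_width: 0.051
finger_force: 0.0
```

Call:
{"method": "jog_arm", "body": {"newtons": 40, "series": [{"gripper":1,"dx":0,"dy":0,"dz":0,"ax":0,"ay":0,"az":0},{"gripper":1,"dx":0,"dy":0,"dz":0,"ax":0,"ay":0,"az":0},{"gripper":1,"dx":0,"dy":0,"dz":0,"ax":0,"ay":0,"az":0},{"gripper":1,"dx":0,"dy":0,"dz":0,"ax":0,"ay":0,"az":0},{"gripper":1,"dx":0,"dy":0,"dz":0,"ax":0,"ay":0,"az":0}]}}

```text
time_s: 23.82
position: [0.4536, 0.0118, 0.0488]
ee_rot: [179.9, -0.1, 74.8]
force: [-0.8, -0.3, 6.2]
grip_width: 0.015
finger_force: 38.6
```

```bash
python3 -c "
from h import *
go(.4532,.0109,.048,75)"
```

```text
t 23.82 pos [0.4536 0.0118 0.0488] rot [ 1.799e+02 -6.000e-02  7.475e+01] F [-0.8 -0.3  6.2] w 0.015 ff 38.55201959609985 q [-41.  30.  45. 127. -37.  36.  15.]
turn az units -0.03 then shift units [-0.023 -0.004  0.021] tilt fix [ 0.013 -0.007 -0.   ]
```

Gripped (15–16 mm). I'll sweep with 10 rows first and check.

Call:
{"method": "jog_arm", "body": {"series": [{"gripper":1,"dx":-0.125,"dy":0.004,"dz":0,"ax":0,"ay":0,"az":-0.36},{"gripper":1,"dx":-0.252,"dy":0.0127,"dz":0,"ax":0,"ay":0,"az":-0.7225},{"gripper":1,"dx":-0.252,"dy":0.0127,"dz":0,"ax":0,"ay":0,"az":-0.7225},{"gripper":1,"dx":-0.252,"dy":0.0127,"dz":0,"ax":0,"ay":0,"az":-0.7225},{"gripper":1,"dx":-0.252,"dy":0.0127,"dz":0,"ax":0,"ay":0,"az":-0.7225},{"gripper":1,"dx":-0.252,"dy":0.0127,"dz":0,"ax":0,"ay":0,"az":-0.7225},{"gripper":1,"dx":-0.252,"dy":0.0127,"dz":0,"ax":0,"ay":0,"az":-0.7225},{"gripper":1,"dx":-0.252,"dy":0.0127,"dz":0,"ax":0,"ay":0,"az":-0.7225},{"gripper":1,"dx":-0.252,"dy":0.0127,"dz":0,"ax":0,"ay":0,"az":-0.7225},{"gripper":1,"dx":0,"dy":0,"dz":0,"ax":0,"ay":0,"az":0}]}}

```text
time_s: 25.08
position: [0.4666, -0.0715, 0.0488]
ee_rot: [180.0, 0.1, 123.8]
force: [-3.3, -2.6, 11.9]
grip_width: 0.0148
finger_force: 40.8
```

```bash
cat > arc.py <<'E'
from h import *
import sys
end=float(sys.argv[1]); n=int(sys.argv[2])
go(.55,0,.0488)
o=ctrl.get_obs(); d=o["position"][:2]-[.5498,-.015]; phi=np.degrees(np.arctan2(d[1],d[0]))%360; print("phi",phi,"r",np.hypot(*d))
b=(end-phi); q=np.radians(phi+b/n); d2=.1*np.array([np.cos(q),np.sin(q)])-.1*np.array([np.cos(np.radians(phi)),np.sin(np.radians(phi))])
Rt=Ro.from_euler("xyz",[180,0,phi-90],degrees=True).as_matrix(); print("row",(Rt.T@[*d2,0]/.04).round(4),"az",round(-b/n/8,4), "yaw err az",((o["ee_rot"][2]-(phi-90)+180)%360-180)/8)
E
python3 arc.py 280 11
```

```text
t 25.07 pos [ 0.4666 -0.0715  0.0488] rot [1.7996e+02 5.0000e-02 1.2383e+02] F [-3.3 -2.6 11.9] w 0.0148 ff 40.754773914813995 q [-20.  28.  29. 124. -24.  34.  61.]
turn az units 0.0 then shift units [ 0.323  2.727 -0.   ] tilt fix [0.005 0.007 0.   ]
phi 214.15325764658886 r 0.1005842621302256
row [-0.2607  0.0136  0.    ] az -0.7483 yaw err az -0.04047607025489697
```

Call:
{"method": "jog_arm", "body": {"series": [{"gripper":1,"dx":-0.261,"dy":0.0136,"dz":0,"ax":0,"ay":0,"az":-0.748},{"gripper":1,"dx":-0.261,"dy":0.0136,"dz":0,"ax":0,"ay":0,"az":-0.748},{"gripper":1,"dx":-0.261,"dy":0.0136,"dz":0,"ax":0,"ay":0,"az":-0.748},{"gripper":1,"dx":-0.261,"dy":0.0136,"dz":0,"ax":0,"ay":0,"az":-0.748},{"gripper":1,"dx":-0.261,"dy":0.0136,"dz":0,"ax":0,"ay":0,"az":-0.748},{"gripper":1,"dx":-0.261,"dy":0.0136,"dz":0,"ax":0,"ay":0,"az":-0.748},{"gripper":1,"dx":-0.261,"dy":0.0136,"dz":0,"ax":0,"ay":0,"az":-0.748},{"gripper":1,"dx":-0.261,"dy":0.0136,"dz":0,"ax":0,"ay":0,"az":-0.748},{"gripper":1,"dx":-0.261,"dy":0.0136,"dz":0,"ax":0,"ay":0,"az":-0.748},{"gripper":1,"dx":-0.261,"dy":0.0136,"dz":0,"ax":0,"ay":0,"az":-0.748},{"gripper":1,"dx":0,"dy":0,"dz":0,"ax":0,"ay":0,"az":0},{"gripper":1,"dx":0,"dy":0,"dz":0,"ax":0,"ay":0,"az":0}]}}

```text
time_s: 26.58
position: [0.5567, -0.1152, 0.0489]
ee_rot: [-179.9, 0.1, -176.4]
force: [1.2, -2.3, 4.3]
grip_width: 0.015
finger_force: 41.0
```

```bash
python3 arc.py 280 1; python3 -c "
from h import *
t=shot('top','t8'); s=shot('side','s8')
cv2.imwrite('pics/m8.png',np.hstack([tile(t['img'],256,170,80,90,400,450),tile(s['img'],285,185,80,90,400,450)]))"
```

```text
t 26.57 pos [ 0.5567 -0.1152  0.0489] rot [-1.7992e+02  1.2000e-01 -1.7642e+02] F [ 1.2 -2.3  4.3] w 0.015 ff 41.00525110960007 q [ -2.  32.  12. 110. -10.  39. 109.]
turn az units 0.0 then shift units [-1.100e-02  2.885e+00  1.000e-03] tilt fix [-0.01   0.015 -0.   ]
phi 273.9675566553318 r 0.10044191315246717
row [-0.2627  0.0138  0.    ] az -0.7541 yaw err az -0.048280402844795844
```

View pics/m8.png

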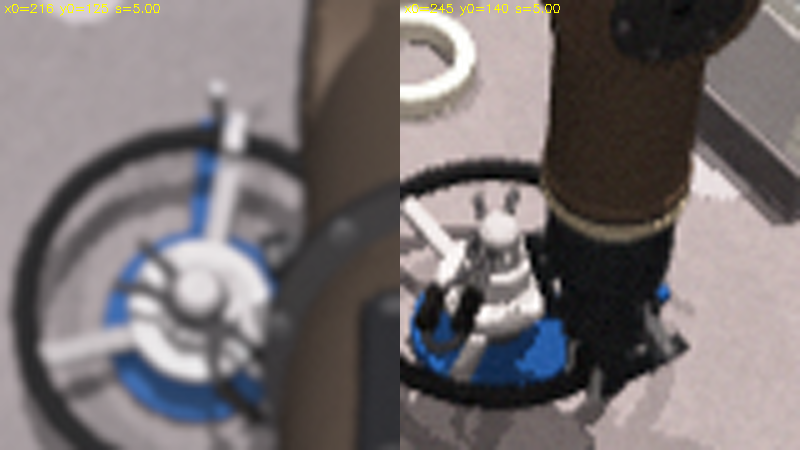

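The top view shows the lug's outer end at crop (237,113) and the pointer top at (217,88). The clip and hub are still in place, and a few degrees remain. I'll do the last step and check the angles numerically.

Call:
{"method": "jog_arm", "body": {"series": [{"gripper":1,"dx":-0.132,"dy":0.004,"dz":0,"ax":0,"ay":0,"az":-0.377},{"gripper":1,"dx":-0.132,"dy":0.004,"dz":0,"ax":0,"ay":0,"az":-0.377},{"gripper":1,"dx":0,"dy":0,"dz":0,"ax":0,"ay":0,"az":0},{"gripper":1,"dx":0,"dy":0,"dz":0,"ax":0,"ay":0,"az":0}]}}

```text
time_s: 27.18
position: [0.567, -0.1138, 0.0488]
ee_rot: [-179.9, 0.1, -170.4]
force: [-0.5, -3.0, 6.3]
grip_width: 0.015
finger_force: 41.0
```

```bash
python3 arc.py 280 1
cat > ang.py <<'E'
from h import *
c=vision.camera("top"); im=c["img"].astype(np.float32); g=im.min(2)-(im.max(2)-im.min(2))
cv2.imwrite("pics/ang.png",c["img"])
def peak(k,r,zf,w=14):
    A=np.radians(np.arange(k-w,k+w+.1,.5)); rr,aa=np.meshgrid(r,A)
    P=np.stack([.5498+rr*np.cos(aa),-.0152+rr*np.sin(aa),zf(rr)],-1).reshape(-1,3); q=proj(c,P).astype(np.float32)
    v=cv2.remap(g,q[:,0].reshape(rr.shape),q[:,1].reshape(rr.shape),cv2.INTER_LINEAR).mean(1)
    wt=np.clip(v-np.percentile(v,60),0,None); return np.degrees(A)[v.argmax()],(wt*np.degrees(A)).sum()/wt.sum(),v.max()
sp=lambda rr:.054+.012*(rr-.03)/.07
print("spokes",[peak(k,np.linspace(.05,.088,25),sp) for k in(-17,103)])
print("lug",peak(-17,np.linspace(.092,.108,12),lambda r:0*r+.081,10))
# blue arm of the stand, z=.014, dark-on... direction by blueness
b=im[:,:,0]-im[:,:,2]; A=np.radians(np.arange(-45,15,.5)); r=np.linspace(.065,.088,20); rr,aa=np.meshgrid(r,A)
for nm,src in(("now",im),("start",cv2.imread("pics/top0.png").astype(np.float32))):
    b=src[:,:,0]-src[:,:,2]; P=np.stack([.5498+rr*np.cos(aa),-.0152+rr*np.sin(aa),0*rr+.012],-1).reshape(-1,3); q=proj(c,P).astype(np.float32)
    v=cv2.remap(b,q[:,0].reshape(rr.shape),q[:,1].reshape(rr.shape),cv2.INTER_LINEAR).mean(1); w=np.clip(v-20,0,None); print(nm,"blue arm",(w*np.degrees(A)).sum()/w.sum(), [int(x) for x in v[::6]])
P=ray(c,216+217/5,125+88/5,.08)[:2]-[.5498,-.0152]; print("pointer",np.degrees(np.arctan2(P[1],P[0])),np.hypot(*P))
E
python3 ang.py
```

```text
t 27.18 pos [ 0.567  -0.1138  0.0488] rot [-1.7992e+02  9.0000e-02 -1.7037e+02] F [-0.5 -3.   6.3] w 0.015 ff 41.04889154434204 q [ -1.  33.  11. 108.  -9.  40. 114.]
turn az units 0.0 then shift units [-5.700e-02  2.877e+00  1.000e-03] tilt fix [-0.01   0.011 -0.   ]
phi 279.8644275876487 r 0.10032353198594943
row [-0.0059  0.      0.    ] az -0.0169 yaw err az -0.02986582467683263
spokes [(np.float64(-15.5), np.float64(-15.258479119759423), np.float32(190.355)), (np.float64(104.0), np.float64(104.2100482288904), np.float32(189.19464))]
lug (np.float64(-15.5), np.float64(-15.316803438127481), np.float32(212.29192))
now blue arm -12.192596169194744 [-1, -2, -4, -4, -4, -4, 0, 22, 36, 11, -3, 1, 28, 44, 11, -5, -5, -5, -5, -5]
start blue arm -20.081711798758665 [-4, -4, -4, -4, -4, -4, 0, 19, 50, 40, 11, 0, 0, 8, 2, -3, -4, -4, -4, -4]
pointer -14.665224076220593 0.12354545841689689
```

Lug at -15.3°, pointer between -14.7° and -16.3°, well within tolerance. I'll release and lift away.

Call:
{"method": "jog_arm", "body": {"series": [{"gripper":0.5,"dx":0,"dy":0,"dz":0,"ax":0,"ay":0,"az":0},{"gripper":0.5,"dx":0,"dy":0,"dz":0,"ax":0,"ay":0,"az":0},{"gripper":0.5,"dx":0,"dy":0,"dz":0,"ax":0,"ay":0,"az":0},{"gripper":0.5,"dx":0,"dy":0,"dz":-0.3,"ax":0,"ay":0,"az":0},{"gripper":0.5,"dx":0,"dy":0,"dz":-0.8,"ax":0,"ay":0,"az":0},{"gripper":0.5,"dx":0,"dy":0,"dz":-0.9,"ax":0,"ay":0,"az":0},{"gripper":0.5,"dx":0,"dy":0,"dz":-0.9,"ax":0,"ay":0,"az":0},{"gripper":0.5,"dx":0,"dy":-0.9,"dz":-0.5,"ax":0,"ay":0,"az":0},{"gripper":0.5,"dx":0,"dy":-0.9,"dz":0,"ax":0,"ay":0,"az":0},{"gripper":0.5,"dx":0,"dy":-0.9,"dz":0,"ax":0,"ay":0,"az":0},{"gripper":0.5,"dx":0,"dy":0,"dz":0,"ax":0,"ay":0,"az":0}]}}

```text
time_s: 28.6
position: [0.5841, -0.2236, 0.1849]
ee_rot: [-179.9, 0.0, -170.6]
force: [-0.4, 0.2, 0.3]
grip_width: 0.0429
finger_force: 0.0
```

```bash
python3 ang.py; python3 -c "
from h import *
go(.5,0,.2)
t=shot('top','t9'); s=shot('side','s9')
cv2.imwrite('pics/m9.png',np.hstack([tile(t['img'],256,185,80,90,400,450),tile(s['img'],265,188,80,90,400,450)]))"
```

```text
spokes [(np.float64(-14.999999999999998), np.float64(-15.27435797830428), np.float32(207.01836)), (np.float64(104.0), np.float64(104.15133329752416), np.float32(204.31047))]
lug (np.float64(-15.5), np.float64(-15.3550346365373), np.float32(224.79109))
now blue arm -12.174564972964228 [-4, -5, -5, -5, -5, -4, 0, 23, 37, 11, -2, 0, 30, 48, 11, -5, -6, -5, -6, -5]
start blue arm -20.081711798758665 [-4, -4, -4, -4, -4, -4, 0, 19, 50, 40, 11, 0, 0, 8, 2, -3, -4, -4, -4, -4]
pointer -14.665224076220593 0.12354545841689689
t 28.65 pos [ 0.5843 -0.2211  0.1846] rot [-1.7997e+02  1.0000e-02 -1.7042e+02] F [0.6 1.1 0.1] w 0.0424 ff 0.0 q [  6.  27.  14.  94.  -7.  59. 122.]
turn az units 0.0 then shift units [ 1.158  5.802 -0.386] tilt fix [-0.004  0.002 -0.   ]
```

Ten pictures viewed, so I'll check the clip numerically.

Run:
```python
from h import *
a=np.radians(-15.4+60); x=np.array([np.cos(a),np.sin(a)]); y=np.array([-x[1],x[0]]); ax=np.array([.5498,-.015]); h=ax-.056*x+.013*y
for n in("top","side"):
    c=cv2.imread(f"pics/{n[0]}9.png"); cam=vision.camera(n)
    u,v=proj(cam,[*h,.098])[0]; m=np.zeros(c.shape[:2],np.uint8); k=(slice(int(v)-12,int(v)+13),slice(int(u)-12,int(u)+13)); m[k]=(c.max(2)[k]<62)
    nn,lab,st,ce=cv2.connectedComponentsWithStats(m)
    for i in range(1,nn):
        if st[i,4]>4: P=ray(cam,*ce[i],.1)[:2]-ax; print(n,st[i,4],(1000*np.array([P@x,P@y])).round(1))
```

```text
top 12 [-58.5   4.1]
top 22 [-56.6  30. ]
top 8 [-97.5  20.8]
side 38 [-65.    2.3]
side 38 [-71.6  25.7]
side 6 [-81.6 -21. ]
```

Run:
```python
from h import *
a=np.radians(-15.4+60); x=np.array([np.cos(a),np.sin(a)]); y=np.array([-x[1],x[0]]); ax=np.array([.5498,-.015])
for n in("top","side"):
    cam=vision.camera(n); g=cv2.imread(f"pics/{n[0]}9.png").max(2).astype(np.float32)
    def samp(r,pi,ks):
        return np.array([cv2.remap(g,*[proj(cam,np.c_[ax[0]+r*x[0]+k*y[0],ax[1]+r*x[1]+k*y[1],.097+pi*r])[:,i:i+1].astype(np.float32) for i in(0,1)],cv2.INTER_LINEAR).ravel() for k in ks]).min(0).astype(int)
    r=np.arange(.022,.06,.002); print(n,(r*1000).astype(int))
    for pi in(0,.05,.1): print("tip",pi,samp(r,pi,(-.002,-.001,0,.001,.002)))
    r=np.arange(-.10,-.03,.004); print((r*1000).round().astype(int))
    for pi in(0,.1):
        for nm,k in(("straight grip",0),("far grip",.026),("bow mid",.013)): print(nm,pi,samp(r,pi,(k,)))
```

```text
top [22 24 26 28 30 32 34 36 38 40 42 44 46 48 50 52 54 56 58]
tip 0 [122 135 138 139 135 126 124 115 117 119 127 148 165 177 184 185 183 178
 166]
tip 0.05 [125 135 137 139 135 127 123 115 117 120 132 152 168 180 185 185 183 175
 159]
tip 0.1 [126 136 139 139 132 128 121 116 117 122 136 155 171 182 186 185 182 171
 152]
[-100  -96  -92  -88  -84  -80  -76  -72  -68  -64  -60  -56  -52  -48
  -44  -40  -36  -32]
straight grip 0 [ 51  86 165 191 181 170 152 121 100  87  85  94  86  84  93 133 162 167]
far grip 0 [ 49  52  68  97  99  95  98  93  77  62  61  67  69  60  59  88 106 134]
bow mid 0 [ 49  68 132 151 114 105 126 133 132 123 116 133 148 148 144 171 174 146]
straight grip 0.1 [ 50  84 163 199 188 171 146 110  85  75  70  78  72  70  79 121 151 159]
far grip 0.1 [ 48  50  60  92 102  97  96  90  71  56  55  60  63  55  54  80 102 134]
bow mid 0.1 [ 49  58 118 145 115 105 130 141 136 122 111 124 138 142 139 160 171 147]
side [22 24 26 28 30 32 34 36 38 40 42 44 46 48 50 52 54 56 58]
tip 0 [233 212 177 142 125 105 105 106 107 108 113 121 125 139 152 143 133  98
  53]
tip 0.05 [228 193 156 130 105 105 105 107 108 112 121 126 139 152 141 131  84  36
  20]
tip 0.1 [210 173 141 117 105 105 106 109 112 119 125 139 151 139 125  77  25  21
  24]
[-100  -96  -92  -88  -84  -80  -76  -72  -68  -64  -60  -56  -52  -48
  -44  -40  -36  -32]
straight grip 0 [142 143 123  93  95  45  22  25  26  32  30  26  20  34  63  92 105 107]
far grip 0 [165 135  92  57  27  23  30  33  35  33  30  31  50 124 222 249 249 249]
bow mid 0 [ 80  82 103 106  98  81  87  91 127 189 220 187 167 151 113  87  84  92]
straight grip 0.1 [202 188 193 184 138 128  66  23  30  29  36  32  33  23  38  75 100 107]
far grip 0.1 [ 93 123 126  80  76  53  21  27  31  31  28  25  30  52 138 232 246 249]
bow mid 0.1 [152  96  75  88 101  96  85  83  83 112 185 232 183 159 145 107  86  85]
```

```bash
python3 -c "
from plant import ctrl
print(ctrl.hand_in())"
```

```text
the job is handed in; nothing more can be done
None
```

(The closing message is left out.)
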